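# Demould cured bronze-sample mounts in the cam-clamp fixture

### The arm

A 7-joint arm with a two-finger parallel gripper is mounted at the origin on the work surface. World frame = base frame: x ahead of the robot, y to its left, z up, the work surface at z = 0. Lengths are in m, angles in rad, forces in N, time in s.
With the tool pointing down it reaches from about 0.4 to 0.9 m from the base axis. Payload 5.5 kg.
Tool frame: the origin (TCP) lies between the finger pads; the fingertips stand 25 mm ahead of it and the grasp point (between the pads) lies 6 mm ahead of it; z points along the fingers, y is the line along which they close (so a half turn about z gives the same grasp; the last joint's range is limited). The gripper opens to 92 mm and grips with 3 to 60 N. Pads are 19 mm wide; open, the fingers measure 130 mm over their backs; the gripper's body (75 mm by 190 mm) begins 47 mm behind the grasp point.
Start: joints at [-0.978, 0.501, -0.427, 1.55, 0.221, 1.138, -0.21], TCP at [0.21, 0.615, 0.252] pointing down, gripper open.
Joint ranges: [-2.88, 2.88], [-0.31, 2.03], [-1.54, 1.56], [0.2, 2.42], [-1.41, 4.55], [0.19, 2.02], [-2.57, 2.57]. Speed limits (rad/s): [2.57, 2.57, 3.14, 3.14, 3.14, 3.14, 3.14].

### API

Orientations are given as a 3x3 rotation matrix whose columns are the frame's x, y, z axes.
In Python, from workcell import bot gives the robot as it stands. The module is installed in compiled form; this text tells all that it offers.
- The arm moves only by the tool play_rows, never from a script. Its argument "rows" is a list of rows, each a list of 4 numbers: the shift along the tool's x, y, z as a fraction of full scale, then the turn about the tool's z as a fraction of full scale. In form: [[dx, dy, dz, spin], ...]. A call has 1 to 5 rows; each row is the pose to reach, as a shift and turn from the pose commanded when the call began, along the tool's axes at that moment; what a row does not reach only later rows make up. Full scale, the value 1, is 30 cm for a shift and pi/2 rad for a turn. A row lasts 1/10 s, in which the tool goes at most 50 mm and 8.59 degrees, less where a joint would pass 70% of its speed; a pose out of reach is approached as far as the arm can. A call with a number of a shift or a turn outside -1 to 1 is refused whole. A call with a gripper value outside its range is refused whole. "grip" is the opening, from -1 (shut) to 1 (fully open), set as the call begins (left out, the last holds). The fingers move at their own pace and stop on an object; "grip_force" is the grip in N (left out, the last holds). Time passes only in rows, so rows that repeat a pose let the fingers close. It gives the time, the measured TCP pose, the force, the opening and the grip force at its end, in the units of the state.
- bot.read_state(): the state, without advancing time (a new reading comes with each control period).
- bot.capture(name): name is "scene" or "top" or "wrist"; returns (picture, depth): 420x560x3 uint8, blue, green, red; 420x560 float32, m along the optical axis (not along the pixel's ray), 0 where there is no reading.
- bot.calibration(name): a dict with "fx", "fy", "cx", "cy" (pixels), "R" (3x3) and "t" (3): a world point X has camera coordinates R X + t. Camera axes: x right, y down, z forward; pixel columns grow to the right and rows downward; lengths in m; the calibration is good to about 2 mm. A picture is of the moment at which its call begins: read the wrist's pose just before it. calibration takes no time and is no camera call; for the wrist camera it gives the pose at the moment of the call.
- bot.close_job(): hands the job in; it is judged then, once.
The state is a dict: "time_s": time; "joint_positions": joint angles; "joint_vel": joint speeds; "joint_torque": joint torques, N m; "ee_pos": TCP position; "tcp_rot": TCP orientation; "ft_force": force on the tool from outside, world axes, zero at the start; "moment": the same for the moment, N m; "opening": finger opening in m; "grip_force": force on a finger pad.
Only numpy, scipy, OpenCV 4.12 (cv2) and the standard library are available. Lean on these libraries where they do the work, as an engineer would, in place of code of your own. Each camera call takes 0.05 s, during which the arm holds its last target. There are 200 camera calls.

### The job

Demould the cured amber sample mounts: lay each filled mould block from the blue mat in its own lane of the clamping fixture, flat on the floor with its bore along the lane, just short of the stop lip (empty moulds stay on the mat), and turn the red knob clockwise until it clicks over its detent and the clamp holds. With the clamp shut, use the push rod to push every mount out of the far end of its mould into the felt-lined tray, never touching a mount with the fingers. Then lay the rod back in its V rest, turn the knob back past its click to its open stop and return the emptied moulds to lie flat on the blue mat, leaving the vessel, jar and brush where they stand.

Things in the scene. Friction and masses are not known exactly. Their poses are not given: they have to be found in the camera images.
- fixture: Aluminium clamping fixture on the bench. Origin: centre of the lane block, on the bench top; x is the pushing direction (away from the robot), z up. Lane block: x -29 to 33 mm, y -112 to 112 mm, its floor 25 mm above the bench; knob housing at y 122 to 178 mm. In front of the block a comb bar (top at 17 mm) and the shoe brackets (29 mm high) reach to x = -39 mm; before that the bench is clear.
- lane1 (a point): Centre of lane 1's floor (fixture x 0, y -70, z 25 mm), axes as the fixture's. The open lane is a slot 44 mm wide between a fixed steel jaw (+y) and a sprung brass shoe (-y), both 10 mm high: keep fingertips 12 mm above the floor. A stop lip 4 mm high crosses the lane at x 29 to 33 mm; a mould laid at x = -3 mm clears it. Clamping pushes the mould 4 mm to +y, onto the fixed jaw, with about 5 N.
- lane2 (a point): The same for lane 2, the middle one (fixture y = -4 mm). All three shoes move together, 8 mm towards +y per rad of the knob; the slots are 44 mm wide at knob 0.
- lane3 (a point): The same for lane 3 (fixture y = +62 mm), next to the knob.
- tray (a point): Centre of the catch tray's floor (fixture x = 76 mm, z = 8 mm), axes as the fixture's; inside about 86 mm (x) by 213 mm (y), felt-lined, rim 30 mm above the bench.
- knob_grip (a point): On the knob's axis (fixture x 0, y 155 mm), 68 mm above the bench, the height to grip its red bar: 52 mm long, 14 mm thick, 28 mm tall (48 to 76 mm above the bench), on a black disc of radius 22 mm. The point turns with the knob; its x axis runs along the bar.
- knob (a joint): Knob angle, rad: 0 is open (bar along the fixture's x), grows clockwise seen from above, end stop 1.33. It turns easily up to 0.75; there a sprung ball detent resists with about 0.2 N m, and at 1.0 it snaps over, whichever way it is turned. Clamped, it rests against the ball at about 1.25 (the clamp springs push it back with up to 0.12 N m). One grasp turns the whole way.
- mould1: Clear square block 36 x 36 mm, 50 mm long, 100 g, with a 26 mm bore along it, open at both ends, and a thin dark slit. Origin: its centre, on the bore axis; x along the bore; both ends and all four sides alike. Starts on the blue mat; if filled, an amber mount sits stuck inside within 6 mm of its middle and is carried along with it; 2 to 4 N along the bore pushes it through. Others are empty.
- mould2: Another mould block, as mould1; mount2 sits inside if it is filled.
- mould3: Another mould block, as mould1; mount3 sits inside if it is filled.
- mould4: Another mould block, as mould1; mount4 sits inside if it is filled.
- mount1: Amber resin cylinder 25 mm across and 22 mm long, 25 g, dark bronze chip in its end faces. Origin: its centre; x is its axis. At the start inside mould1; None when that mould is empty.
- mount2: Amber resin cylinder 25 mm across and 22 mm long, 25 g, dark bronze chip in its end faces. Origin: its centre; x is its axis. At the start inside mould2; None when that mould is empty.
- mount3: Amber resin cylinder 25 mm across and 22 mm long, 25 g, dark bronze chip in its end faces. Origin: its centre; x is its axis. At the start inside mould3; None when that mould is empty.
- mount4: Amber resin cylinder 25 mm across and 22 mm long, 25 g, dark bronze chip in its end faces. Origin: its centre; x is its axis. At the start inside mould4; None when that mould is empty.
- mat: Dark blue silicone mat fixed to the bench, 250 mm (x) by 240 mm (y), 3 mm thick, on which the moulds lie; origin: centre of its underside.
- rod: Push rod, 170 mm long, 120 g: a white plastic rod 16 mm across with a blue grip block 50 mm long (x), 16 mm wide (y), 22 mm tall (z). Origin: centre of the grip block, on the rod's axis; x points to the working end. The rod runs 120 mm ahead of the origin and 50 mm behind it; it balances about 16 mm ahead of the origin.
- rod_tip (a point): Centre of the rod's working end, 120 mm ahead of the rod's origin.
- rest: Wooden rest for the rod, fixed: base 120 x 50 x 8 mm with two upright V notches (each 10 mm thick, opening 36 mm wide at 53 mm above the bench) at its own x = -38 and +50 mm; x is the way the rod's tip points.
- rest_seat (a point): Where the rod's origin lies when the rod is in both notches: 45 mm above the bench, axes as the rest's.
- bronze: Green pierced bronze vessel, 132 mm wide, 125 mm tall, to be left alone. Origin: centre of its foot.
- jar: Amber glass jar with black lid, 56 mm wide, 75 mm tall, to be left alone. Origin: centre of its foot.
- brush: Small brush lying on the bench, to be left alone.
Mind the look-alikes: they are no part of the job. What is shaped like the mould4 but purple is not meant.

How it is judged:
On the way, in this order (a step that is already met when the one before it is completed fails the run):
1. every mount is in a lane inside its mould, and the knob has clicked over to clamped (value of joint knob above 1.15 rad and ((horizontal distance between mount1 and lane1 below 0.02 m and z of mount1 in the frame of lane1 below 0.021 m and angle between the x axis of mount1 and the x axis of lane1, either way round below 0.12 rad) or (horizontal distance between mount1 and lane2 below 0.02 m and z of mount1 in the frame of lane2 below 0.021 m and angle between the x axis of mount1 and the x axis of lane2, either way round below 0.12 rad) or (horizontal distance between mount1 and lane3 below 0.02 m and z of mount1 in the frame of lane3 below 0.021 m and angle between the x axis of mount1 and the x axis of lane3, either way round below 0.12 rad)) and ((horizontal distance between mount2 and lane1 below 0.02 m and z of mount2 in the frame of lane1 below 0.021 m and angle between the x axis of mount2 and the x axis of lane1, either way round below 0.12 rad) or (horizontal distance between mount2 and lane2 below 0.02 m and z of mount2 in the frame of lane2 below 0.021 m and angle between the x axis of mount2 and the x axis of lane2, either way round below 0.12 rad) or (horizontal distance between mount2 and lane3 below 0.02 m and z of mount2 in the frame of lane3 below 0.021 m and angle between the x axis of mount2 and the x axis of lane3, either way round below 0.12 rad)) and ((horizontal distance between mount3 and lane1 below 0.02 m and z of mount3 in the frame of lane1 below 0.021 m and angle between the x axis of mount3 and the x axis of lane1, either way round below 0.12 rad) or (horizontal distance between mount3 and lane2 below 0.02 m and z of mount3 in the frame of lane2 below 0.021 m and angle between the x axis of mount3 and the x axis of lane2, either way round below 0.12 rad) or (horizontal distance between mount3 and lane3 below 0.02 m and z of mount3 in the frame of lane3 below 0.021 m and angle between the x axis of mount3 and the x axis of lane3, either way round below 0.12 rad)) and ((horizontal distance between mount4 and lane1 below 0.02 m and z of mount4 in the frame of lane1 below 0.021 m and angle between the x axis of mount4 and the x axis of lane1, either way round below 0.12 rad) or (horizontal distance between mount4 and lane2 below 0.02 m and z of mount4 in the frame of lane2 below 0.021 m and angle between the x axis of mount4 and the x axis of lane2, either way round below 0.12 rad) or (horizontal distance between mount4 and lane3 below 0.02 m and z of mount4 in the frame of lane3 below 0.021 m and angle between the x axis of mount4 and the x axis of lane3, either way round below 0.12 rad)) and distance between mount1 and mould1 below 0.013 m and distance between mount2 and mould2 below 0.013 m and distance between mount3 and mould3 below 0.013 m and distance between mount4 and mould4 below 0.013 m), for 0.2 s.
2. every mount has been pushed out into the tray while the clamp is shut (value of joint knob above 1.15 rad and x of mount1 in the frame of tray between -0.043 and 0.043 m and y of mount1 in the frame of tray between -0.107 and 0.107 m and z of each of mount1, mount2, mount3, mount4 in the frame of tray below 0.02 m and x of mount2 in the frame of tray between -0.043 and 0.043 m and y of mount2 in the frame of tray between -0.107 and 0.107 m and x of mount3 in the frame of tray between -0.043 and 0.043 m and y of mount3 in the frame of tray between -0.107 and 0.107 m and x of mount4 in the frame of tray between -0.043 and 0.043 m and y of mount4 in the frame of tray between -0.107 and 0.107 m), for 0.2 s.
At the end, for the whole second after the job is handed in: Knob back at open (below 0.25 rad); every mould lies still and flat on the blue mat; every mount is in the catch tray; the rod lies still in both notches of its rest, within 20 mm lengthways of its seat (value of joint knob below 0.25 rad and x of mould1 in the frame of mat between -0.12 and 0.12 m and y of mould1 in the frame of mat between -0.115 and 0.115 m and z of each of mould1, mould2, mould3, mould4 in the frame of mat below 0.0245 m and linear speed of each of mould1, mould2, mould3, mould4, rod below 0.02 m/s and x of mould2 in the frame of mat between -0.12 and 0.12 m and y of mould2 in the frame of mat between -0.115 and 0.115 m and x of mould3 in the frame of mat between -0.12 and 0.12 m and y of mould3 in the frame of mat between -0.115 and 0.115 m and x of mould4 in the frame of mat between -0.12 and 0.12 m and y of mould4 in the frame of mat between -0.115 and 0.115 m and x of mount1 in the frame of tray between -0.043 and 0.043 m and y of mount1 in the frame of tray between -0.107 and 0.107 m and z of each of mount1, mount2, mount3, mount4 in the frame of tray below 0.02 m and x of mount2 in the frame of tray between -0.043 and 0.043 m and y of mount2 in the frame of tray between -0.107 and 0.107 m and x of mount3 in the frame of tray between -0.043 and 0.043 m and y of mount3 in the frame of tray between -0.107 and 0.107 m and x of mount4 in the frame of tray between -0.043 and 0.043 m and y of mount4 in the frame of tray between -0.107 and 0.107 m and horizontal distance between rod and rest_seat below 0.02 m and z of rod in the frame of rest_seat between -0.005 and 0.007 m and angle between the x axis of rod and the x axis of rest_seat, either way round below 0.1 rad); the robot touches nothing.
It fails at once if a finger touches a mount (contact force between the fingers and mount1 above 1 N or contact force between the fingers and mount2 above 1 N or contact force between the fingers and mount3 above 1 N or contact force between the fingers and mount4 above 1 N).
It fails at once if the bronze vessel, the jar or the brush is moved by more than 25 mm (distance of any of bronze, jar, brush from where it was at the start of the episode above 0.025 m).
Of mount1, mount2, mount3, mount4 only 2 to 3 are there at a start; the rules pass over those that are not, and their reading is None.
At some moment in a run one of rod, mould1, mould2, mould3, mould4 may be knocked a few centimetres aside while the robot is not near it.
Once in a run the grip may slacken for a moment while it holds something.
It also fails if it takes over 210 s, if anything falls off the work surface, if the arm or the gripper's body presses on something with over 40 N, if the wrist force passes 120 N, or if a joint passes its speed limit or range.

## Working session

There is one attempt and no reset: what is moved stays moved. The work goes in short steps, Python scripts to look and compute and a tool call to move; the robot and the scene stay as the last step left them, time stands still between calls to the robot, and variables do not carry over. Pictures are saved under pics/ and viewed, at most 14 in all, crops included, and the job is handed in when it is done.

Besides the shell and the picture viewer there is one more tool, called after ">>>" as a command line: name --pt "numbers of a row" for each row, then --argument value for the rest. play_rows: Moves the arm, as the interface text tells. Shift numbers are shares of 30 cm and turn numbers shares of pi/2 rad, none past 1 either way. Its arguments: {"type":"object","properties":{"rows":{"type":"array"},"grip":{"type":"number"},"grip_force":{"type":"number"}},"required":["rows"]}

```bash
mkdir -p pics
cat > h.py <<'E'
import numpy as np, cv2
from workcell import bot
def snap(n,f=None):
    c=bot.calibration(n); im,d=bot.capture(n)
    if f: cv2.imwrite('pics/'+f,im); np.savez('pics/'+f+'.npz',im=im,d=d,**{k:np.array(c[k]) for k in c})
    return im,d,c
def cloud(d,c):
    v,u=np.indices(d.shape); P=np.stack([(u-c['cx'])/c['fx']*d,(v-c['cy'])/c['fy']*d,d],-1)
    return (P-np.array(c['t']))@np.array(c['R'])
def proj(X,c):
    p=np.array(c['R'])@np.array(X)+np.array(c['t']); return c['fx']*p[0]/p[2]+c['cx'],c['fy']*p[1]/p[2]+c['cy']
E
python3 - <<'E'
from h import *
for n in('top','scene'):
    im,d,c=snap(n,n+'0.png'); print(n,c)
print(bot.read_state())
E
```

```text
top {'fx': 453.48891569928264, 'fy': 453.48891569928264, 'cx': 281.56907096356537, 'cy': 218.98292938474705, 'R': array([[ 4.93766370e-02, -9.98779903e-01, -8.07699638e-04],
       [-9.75896931e-01, -4.80732265e-02, -2.12871192e-01],
       [ 2.12572640e-01,  1.12990952e-02, -9.77079937e-01]]), 't': array([0.00121518, 0.55982635, 1.07876281])}
scene {'fx': 502.2901353685631, 'fy': 502.2901353685631, 'cx': 281.5335580584696, 'cy': 200.85245757187246, 'R': array([[ 0.52427272,  0.85120157, -0.02437214],
       [ 0.46391094, -0.30949913, -0.83005839],
       [-0.71409016,  0.42387047, -0.55714367]]), 't': array([-0.30967182, -0.17957283,  1.89466359])}
{'time_s': 0.1, 'joint_positions': array([-0.97777924,  0.50176772, -0.42679477,  1.55137428,  0.22082176,
        1.13826243, -0.21026514]), 'joint_vel': array([ 0.00074385,  0.00096997,  0.00084443, -0.00180775,  0.00030831,
        0.00179132,  0.00059413]), 'joint_torque': array([-1.03594386e-02, -5.67872643e+01, -5.83871529e+00, -2.79910362e+01,
       -6.91374368e-02,  2.42019404e-02,  4.07155449e-05]), 'ee_pos': array([0.21037197, 0.61438928, 0.25076035]), 'tcp_rot': array([[-9.46129725e-01,  3.23787231e-01, -6.09920144e-04],
       [ 3.23787803e-01,  9.46128295e-01, -1.64595564e-03],
       [ 4.41232878e-05, -1.75477226e-03, -9.99998459e-01]]), 'ft_force': array([0.30278399, 0.35658502, 0.25556458]), 'moment': array([-0.00687051,  0.03734302,  0.0075806 ]), 'grip_force': 0.0, 'opening': 0.09196683767797505}
```

View pics/top0.png

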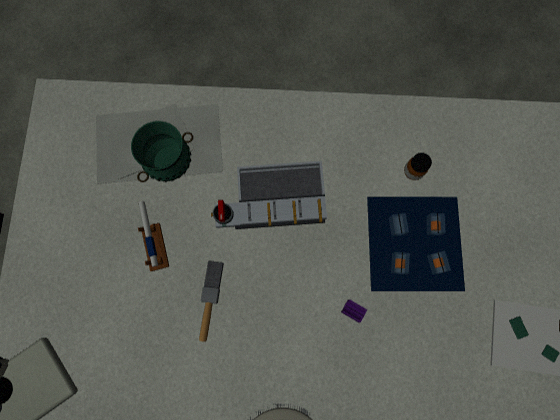

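View pics/scene0.png

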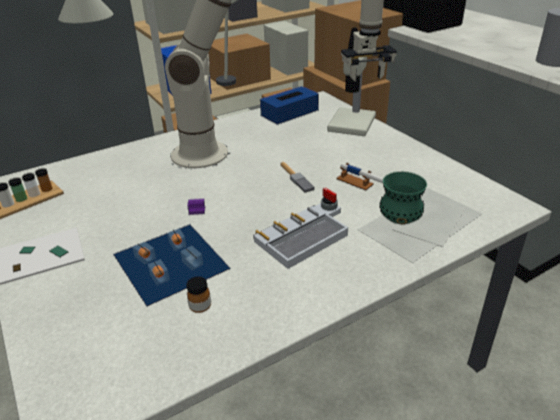

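The top picture shows four clear moulds on the blue mat. Orange mounts sit at (437,224), (401,262) and (439,262), and the mould at (399,224) is empty. The purple look-alike is at (354,311), the rod and rest at (152,245), and the fixture at (280,200) with its knob at (222,212). Next I'll measure and enlarge.

Run:
```python
from h import *
z=np.load('pics/top0.png.npz'); im=z['im']; d=z['d']; c={k:z[k] for k in('fx','fy','cx','cy','R','t')}
a=cv2.resize(im[185:300,360:470],None,fx=4,fy=4,interpolation=2)
b=cv2.resize(im[150:280,130:335],None,fx=3.53,fy=3.53,interpolation=2)[:460]
b=cv2.resize(im[150:280,205:335],(460,460),interpolation=2)
e=cv2.resize(im[195:280,130:180],None,fx=5.41,fy=5.41,interpolation=2)
h=460; a=a[:h]
out=np.hstack([x if x.shape[0]==h else cv2.resize(x,(x.shape[1]*h//x.shape[0],h)) for x in(a,b,e)])
out=cv2.resize(out,(800,int(out.shape[0]*800/out.shape[1])))
cv2.imwrite('pics/m0.png',np.clip(out*1.6,0,255).astype(np.uint8))
P=cloud(d,c)
for u,v in[(437,224),(401,262),(439,262),(399,224),(222,212),(152,245),(280,183),(354,311),(145,205),(420,160),(212,270)]: print((u,v),P[v-1:v+2,u-1:u+2].reshape(-1,3).mean(0).round(4))
# mat
m=cv2.inRange(cv2.cvtColor(im,cv2.COLOR_BGR2HSV),(100,120,20),(125,255,160)); m[:,:350]=0
k=cv2.morphologyEx(m,cv2.MORPH_CLOSE,np.ones((25,25)))
cn=max(cv2.findContours(k,0,1)[0],key=cv2.contourArea); r=cv2.minAreaRect(cn)
print([P[int(y),int(x)].round(3) for x,y in cv2.boxPoints(r)+ (np.array(r[0])-cv2.boxPoints(r))*.04], P[int(r[0][1]),int(r[0][0])])
```

```text
(437, 224) [ 0.5701 -0.3679  0.039 ]
(401, 262) [ 0.4681 -0.2754  0.0395]
(439, 262) [ 0.473  -0.3708  0.0385]
(399, 224) [ 0.5373 -0.2387  0.1658]
(222, 212) [0.5661 0.1773 0.0761]
(152, 245) [0.4779 0.3479 0.0561]
(280, 183) [0.6682 0.0384 0.0095]
(354, 311) [ 0.3419 -0.16    0.0368]
(145, 205) [0.5861 0.3864 0.0267]
(420, 160) [ 0.7268 -0.3162  0.0756]
(212, 270) [0.4268 0.1995 0.0184]
[array([ 0.64 , -0.2  ,  0.005]), array([ 0.653, -0.45 , -0.   ]), array([ 0.414, -0.44 ,  0.002]), array([ 0.402, -0.203,  0.003])] [ 0.52433584 -0.32352585  0.00521453]
```

View pics/m0.png

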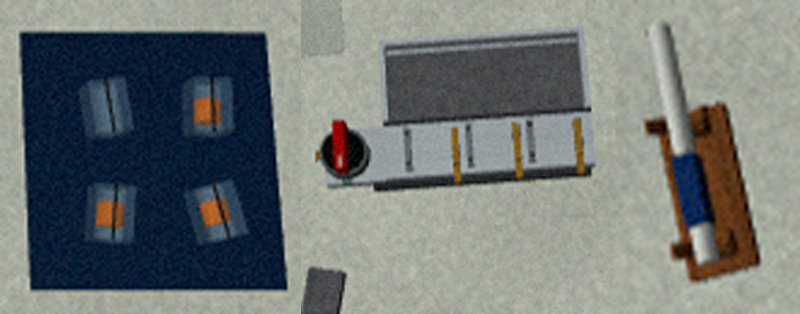

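The three mounted moulds are confirmed in the crop: amber blocks in the top-right, bottom-left and bottom-right moulds, with the top-left one empty. The knob bar lies along fixture x, so it is open. I'll write a planner and move the wrist camera over the fixture.

```bash
cat >> h.py <<'E'
def cur():
    s=bot.read_state(); R=s['tcp_rot']; return np.array(s['ee_pos']),np.arctan2(-R[1,0],-R[0,0]),s
def plan(*T):
    "T: targets (x,y,z,psi). tool x=(-c,-s), y=(-s,c), z down; prints one line per 5-row call"
    p,a,s=cur(); print('t',round(s['time_s'],1),'at',p.round(4),'psi',round(a,4),'open',round(s['opening'],4),'F',s['ft_force'].round(1))
    for t in T:
        q=np.array(t[:3]); b=t[3]; dist=np.linalg.norm(q-p); da=(b-a+np.pi)%(2*np.pi)-np.pi
        n=max(1,int(np.ceil(max(dist/.235,abs(da)/.72)-.05)))
        for i in range(n):
            dp=(q-p)/n; d=da/n; c_,s_=np.cos(a+0),np.sin(a)
            v=np.array([-c_*dp[0]-s_*dp[1],-s_*dp[0]+c_*dp[1],-dp[2]])/.3
            rows=max(np.linalg.norm(dp)/.05,abs(d)/.15)
            print('  ',(v).round(4).tolist()+[round(-d/(np.pi/2),4)],'rows>=',int(np.ceil(rows-1e-3))); 
            a+=d
        p=q
E
python3 - <<'E'
from h import *
p,a,s=cur(); c=bot.calibration('wrist'); R=s['tcp_rot']
print(c, 'cam in tool',R.T@(-np.array(c['R']).T@c['t']-p), 'optical axis in tool',R.T@np.array(c['R'])[2],'cam x in tool',R.T@np.array(c['R'])[0])
plan((.40,.25,.36,-.1),(.5,.05,.40,.05))
E
```

```text
{'fx': 329.7490786157847, 'fy': 329.7490786157847, 'cx': 276.9765926856463, 'cy': 212.072760517619, 'R': array([[ 0.32378047,  0.94613089, -0.00159426],
       [ 0.90113504, -0.30786786,  0.30524256],
       [ 0.2883086 , -0.10026823, -0.9522733 ]]), 't': array([-0.64875012, -0.03887004,  0.39052954])} cam in tool [ 0.08230943 -0.00027889 -0.1319571 ] optical axis in tool [-3.05284979e-01  1.55057876e-04  9.52261024e-01] cam x in tool [ 7.24229737e-06  9.99999987e-01 -1.60509467e-04]
t 0.1 at [0.2104 0.6144 0.2508] psi -0.3297 open 0.092 F [0.3 0.4 0.3]
   [-0.4957, -0.4723, -0.1821, np.float64(-0.0731)] rows>= 5
   [-0.4383, -0.526, -0.1821, np.float64(-0.0731)] rows>= 5
   [-0.3982, -0.6301, -0.1333, np.float64(-0.0955)] rows>= 5
```

>>> play_rows --pt "-0.1 -0.095 -0.036 -0.015" --pt "-0.2 -0.19 -0.072 -0.03" --pt "-0.3 -0.28 -0.11 -0.045" --pt "-0.4 -0.38 -0.145 -0.06" --pt "-0.496 -0.472 -0.182 -0.073"

```text
time_s: 0.6
ee_pos: [0.3059, 0.4307, 0.3062]
tcp_rot: [[-0.977, 0.213, -0.001], [0.213, 0.977, -0.001], [0.0, -0.001, -1.0]]
ft_force: [1.1, -0.2, -0.2]
opening: 0.0915
grip_force: 0.0
```

>>> play_rows --pt "-0.088 -0.105 -0.036 -0.015" --pt "-0.176 -0.21 -0.072 -0.03" --pt "-0.264 -0.315 -0.11 -0.045" --pt "-0.352 -0.42 -0.145 -0.06" --pt "-0.438 -0.526 -0.182 -0.073"

```text
time_s: 1.1
ee_pos: [0.4004, 0.2488, 0.3611]
tcp_rot: [[-0.995, 0.099, -0.0], [0.099, 0.995, -0.0], [0.0, -0.0, -1.0]]
ft_force: [0.8, 0.4, -0.5]
opening: 0.0917
grip_force: 0.0
```

>>> play_rows --pt "-0.08 -0.126 -0.027 -0.02" --pt "-0.16 -0.25 -0.054 -0.04" --pt "-0.24 -0.38 -0.08 -0.06" --pt "-0.32 -0.5 -0.107 -0.08" --pt "-0.398 -0.63 -0.133 -0.0955"

```text
time_s: 1.6
ee_pos: [0.5002, 0.0491, 0.4009]
tcp_rot: [[-0.999, -0.051, -0.0], [-0.051, 0.999, 0.0], [0.0, 0.0, -1.0]]
ft_force: [1.2, 1.7, 0.1]
opening: 0.0917
grip_force: 0.0
```

>>> play_rows --pt "0 0 0 0" --pt "0 0 0 0"

```text
time_s: 1.8
ee_pos: [0.5, 0.0495, 0.4004]
tcp_rot: [[-0.999, -0.046, -0.001], [-0.046, 0.999, 0.0], [0.001, 0.0, -1.0]]
ft_force: [-0.2, -0.1, 0.2]
opening: 0.0916
grip_force: 0.0
```

Run:
```python
from h import *
im,d,c=snap('wrist','w1.png')
cv2.imwrite('pics/w1v.png',np.clip(cv2.resize(im,(800,600))*1.5,0,255).astype(np.uint8))
plan((.47,-.32,.40,.05))
```

```text
t 1.9 at [0.4995 0.0511 0.4003] psi 0.0493 open 0.0916 F [-0.5  0.5 -0.1]
   [0.0796, -0.6153, 0.0004, np.float64(-0.0002)] rows>= 4
   [0.0798, -0.6152, 0.0004, np.float64(-0.0002)] rows>= 4
```

View pics/w1v.png

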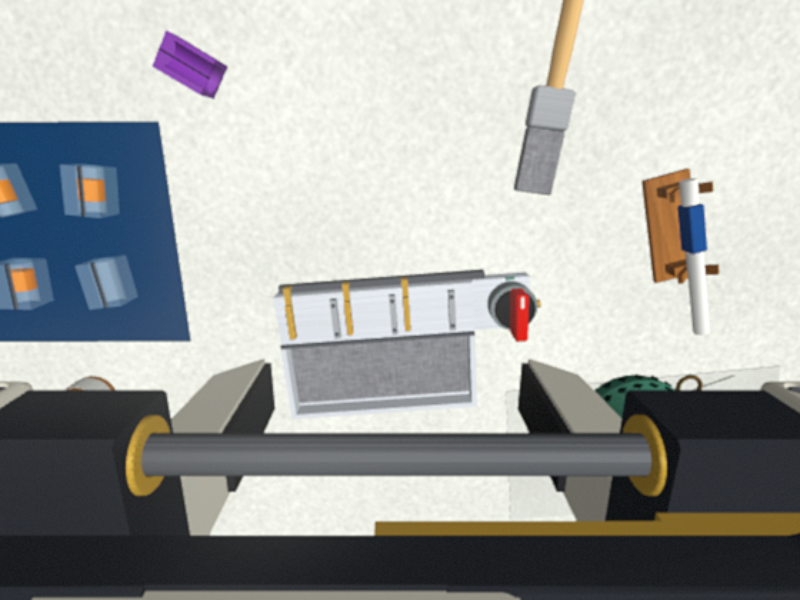

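The wrist view shows the fixture: brass shoes at (290,312), (347,308) and (405,305), the knob bar at (520,313). The rod and rest are at (693,230), and the moulds on the mat at left. Now I'll fit the fixture and rod, then go and look at the mat.

```bash
cat > fx.py <<'E'
from h import *
def load(f):
    z=np.load(f'pics/{f}.npz'); return z['im'],z['d'],{k:z[k] for k in('fx','fy','cx','cy','R','t')}
E
python3 - <<'E'
from fx import *
im,d,c=load('w1.png'); P=cloud(d,c); v,u=np.indices(d.shape)
hsv=cv2.cvtColor(im,cv2.COLOR_BGR2HSV)
box=(u>185)&(u<345)&(v>180)&(v<295)
def rect(m,name):
    Q=P[m]; r=cv2.minAreaRect((Q[:,:2]*1000).astype(np.float32)); 
    print(name,m.sum(),'c',np.round(r[0],1),'sz',np.round(r[1],1),'ang',round(r[2],2),'z',np.median(Q[:,2]).round(4))
def clean(m): return cv2.morphologyEx(m.astype(np.uint8),cv2.MORPH_OPEN,np.ones((3,3)))>0
rect(clean(box&(abs(P[...,2]-.025)<.004)),'block')
rect(clean(box&(P[...,2]>.004)&(P[...,2]<.014)),'tray')
rb=(v<260)
rect(clean(rb&(P[...,2]>.07)&(P[...,2]<.082)&(hsv[...,0]<8)&(hsv[...,1]>150)),'bar')
rect(clean(rb&(u>400)&(u<540)&(hsv[...,0]>100)&(hsv[...,0]<125)&(hsv[...,1]>150)),'grip')
w=clean(rb&(u>450)&(u<520)&(P[...,2]>.046)&(P[...,2]<.06)&(hsv[...,1]<60))
rect(w,'rodtop'); 
br=box&(hsv[...,0]>15)&(hsv[...,0]<35)&(hsv[...,1]>110)&(v<240)
n,l,st,ce=cv2.connectedComponentsWithStats(clean(br).astype(np.uint8))
for i in range(1,n):
    if st[i,4]>40: rect(l==i,'brass%d'%i)
wood=(u>440)&(u<520)&(v<260)&(hsv[...,0]<20)&(hsv[...,1]>110)&(P[...,2]>.004)&(P[...,2]<.014)
rect(clean(wood),'rest base')
E
```

```text
block 4254 c [635.4  32.9] sz [159.7 224.8] ang 6.77 z 0.0244
tray 5108 c [674.8  38. ] sz [ 79.6 213.8] ang 7.15 z 0.0084
bar 237 c [574.  181.9] sz [48.  13.9] ang 7.19 z 0.0749
grip 497 c [439.3 211. ] sz [331.4  44.5] ang 74.97 z 0.0545
rodtop 792 c [511.6 364.3] sz [171.   15.7] ang 18.03 z 0.0507
brass1 44 c [493.7  54.8] sz [153.    5.1] ang 5.32 z 0.0283
brass2 129 c [587.4  -1.2] sz [56.   5.3] ang 7.89 z 0.0327
brass3 149 c [595.8 -66.5] sz [57.3  6.8] ang 9.28 z 0.0313
brass4 66 c [589.1  65.2] sz [35.8  4.6] ang 7.63 z 0.0345
rest base 1379 c [482.8 355. ] sz [117.2  49.1] ang 18.4 z 0.0072
```

>>> play_rows --pt "0.02 -0.155 0 0" --pt "0.04 -0.31 0 0" --pt "0.06 -0.46 0 0" --pt "0.08 -0.615 0 0" --pt "0.08 -0.615 0 0"

```text
time_s: 2.35
ee_pos: [0.4835, -0.1406, 0.4005]
tcp_rot: [[-0.999, -0.042, -0.001], [-0.042, 0.999, -0.003], [0.001, -0.003, -1.0]]
ft_force: [-0.9, -0.8, -0.2]
opening: 0.0921
grip_force: 0.0
```

>>> play_rows --pt "0.02 -0.155 0.08 0" --pt "0.04 -0.31 0.16 0" --pt "0.06 -0.46 0.25 0" --pt "0.08 -0.615 0.33 0" --pt "0.08 -0.615 0.33 0"

```text
time_s: 2.85
ee_pos: [0.4676, -0.3229, 0.2984]
tcp_rot: [[-0.999, -0.045, -0.005], [-0.045, 0.999, 0.001], [0.005, 0.001, -1.0]]
ft_force: [0.6, 0.1, 0.4]
opening: 0.0921
grip_force: 0.0
```

>>> play_rows --pt "0 0 0 0" --pt "0 0 0 0"

```text
time_s: 3.05
ee_pos: [0.4716, -0.3177, 0.302]
tcp_rot: [[-0.999, -0.053, 0.001], [-0.053, 0.999, 0.002], [-0.001, 0.002, -1.0]]
ft_force: [0.4, 0.5, 0.1]
opening: 0.0923
grip_force: 0.0
```

Run:
```python
from h import *
im,d,c=snap('wrist','w2.png')
cv2.imwrite('pics/w2v.png',np.clip(cv2.resize(im,(800,600))*1.5,0,255).astype(np.uint8))
plan()
```

```text
t 3.1 at [ 0.4719 -0.3176  0.3025] psi 0.0534 open 0.0917 F [-0.4  0.1 -0.2]
```

View pics/w2v.png

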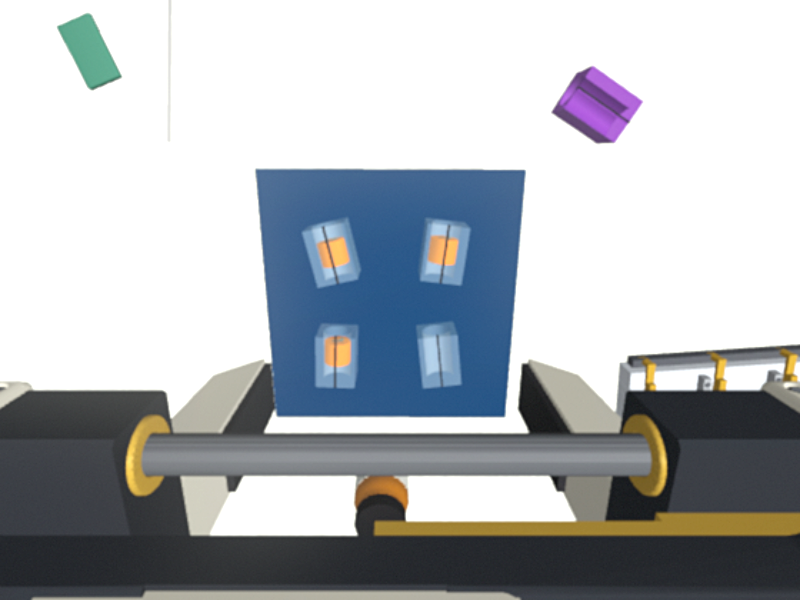

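The four moulds on the mat are clear: amber at (333,250), (444,250) and (338,352), empty at (438,352). The purple look-alike is off the mat at (598,105). Now I'll fit the mould tops by depth.

```bash
cat > moulds.py <<'E'
from fx import *
def moulds(f):
    im,d,c=load(f); P=cloud(d,c); v,u=np.indices(d.shape)
    hsv=cv2.cvtColor(im,cv2.COLOR_BGR2HSV)
    m=(v<295)&(P[...,2]>.030)&(P[...,2]<.046)&(P[...,1]<-.18)&(P[...,1]>-.46)&(P[...,0]>.38)&(P[...,0]<.67)&(d>0)
    n,l,st,ce=cv2.connectedComponentsWithStats(cv2.morphologyEx(m.astype(np.uint8),cv2.MORPH_OPEN,np.ones((3,3))))
    for i in range(1,n):
        if st[i,4]<100: continue
        Q=P[l==i]; r=cv2.minAreaRect((Q[:,:2]*1000).astype(np.float32)); (w,h),a=r[1],r[2]
        if w<h: a-=90
        q=np.array(r[0])-0
        or_=((hsv[...,0]<20)&(hsv[...,1]>150)&(l==i)).sum()
        print('c',q.round(1),'sz',np.round((w,h),1),'yaw',round(np.deg2rad(a),3),'z',np.median(Q[:,2]).round(4),'amber px',or_,'pix',ce[i].round())
E
python3 - <<'E'
from moulds import *
moulds('w2.png')
E
```

```text
c [ 476.9 -374.5] sz [50.3 36.4] yaw 0.272 z 0.0382 amber px 177 pix [231. 178.]
c [ 470.9 -277. ] sz [36.  50.1] yaw -0.063 z 0.0381 amber px 149 pix [310. 177.]
c [ 570.9 -273.1] sz [50.8 36.1] yaw 0.161 z 0.0382 amber px 0 pix [307. 252.]
c [ 577.  -369.3] sz [51. 36.] yaw 0.007 z 0.0382 amber px 155 pix [234. 253.]
```

Run:
```python
from h import *
plan((.53,.04,.28,.125))
```

```text
t 3.1 at [ 0.4719 -0.3176  0.3025] psi 0.0534 open 0.0917 F [-0.4  0.1 -0.2]
   [-0.1284, 0.5899, 0.0375, np.float64(-0.0228)] rows>= 4
   [-0.1495, 0.5849, 0.0375, np.float64(-0.0228)] rows>= 4
```

>>> play_rows --pt "-0.032 0.15 0.01 -0.006" --pt "-0.064 0.3 0.02 -0.012" --pt "-0.096 0.45 0.03 -0.018" --pt "-0.128 0.59 0.0375 -0.023"

```text
time_s: 3.5
ee_pos: [0.5006, -0.1369, 0.2919]
tcp_rot: [[-0.996, -0.09, 0.003], [-0.09, 0.996, 0.001], [-0.003, 0.0, -1.0]]
ft_force: [0.3, -0.2, -0.5]
opening: 0.0917
grip_force: 0.0
```

>>> play_rows --pt "-0.04 0.15 0.01 -0.006" --pt "-0.075 0.3 0.02 -0.012" --pt "-0.11 0.45 0.03 -0.018" --pt "-0.15 0.585 0.0375 -0.023" --pt "-0.15 0.585 0.0375 -0.023"

```text
time_s: 4.0
ee_pos: [0.5297, 0.0477, 0.2805]
tcp_rot: [[-0.991, -0.136, 0.002], [-0.136, 0.991, 0.005], [-0.003, 0.004, -1.0]]
ft_force: [-1.1, 0.1, 0.3]
opening: 0.0916
grip_force: 0.0
```

>>> play_rows --pt "0 0 0 0" --pt "0 0 0 0"

```text
time_s: 4.2
ee_pos: [0.5295, 0.0372, 0.2801]
tcp_rot: [[-0.992, -0.122, 0.001], [-0.122, 0.992, -0.0], [-0.001, -0.0, -1.0]]
ft_force: [0.1, -0.9, -0.0]
opening: 0.0922
grip_force: 0.0
```

Run:
```python
from fx import *
snap('wrist','w3.png'); im,d,c=load('w3.png')
cv2.imwrite('pics/w3v.png',np.clip(cv2.resize(im,(800,600))*1.2,0,255).astype(np.uint8))
P=cloud(d,c); v,u=np.indices(d.shape); X,Y,Z=P[...,0],P[...,1],P[...,2]
a=.125; o=np.array([.595,.028])
fx_=(X-o[0])*np.cos(a)+(Y-o[1])*np.sin(a); fy=-(X-o[0])*np.sin(a)+(Y-o[1])*np.cos(a)
hsv=cv2.cvtColor(im,cv2.COLOR_BGR2HSV)
def st(m,n):
    m=cv2.morphologyEx(m.astype(np.uint8),cv2.MORPH_OPEN,np.ones((2,2)))>0
    if m.sum()<10: return print(n,m.sum())
    A,B=fx_[m]*1000,fy[m]*1000; r=cv2.minAreaRect(np.c_[A,B].astype(np.float32))
    print(n,m.sum(),'x',np.percentile(A,[.5,99.5]).round(1),'y',np.percentile(B,[.5,99.5]).round(1),'z',np.median(Z[m]).round(4),'rect',np.round(r[0],1),np.round(r[1],1),round(r[2],2))
near=(abs(fx_)<.06)&(abs(fy)<.2)&(v<300)
st(near&(abs(Z-.025)<.003)&(abs(fy)<.116),'floor')
red=((hsv[...,0]<8)|(hsv[...,0]>172))&(hsv[...,1]>140)
st(near&red&(Z>.070),'bar')
br=near&(hsv[...,0]>15)&(hsv[...,0]<35)&(hsv[...,1]>90)
for y in(-94,-28,38): st(br&(abs(fy*1000-y)<10)&(abs(Z-.035)<.004),'brass')
for y in(-48,18,84): st(near&(abs(fy*1000-y)<11)&(abs(Z-.035)<.004)&~br,'jaw')
T=(abs(fx_-.076)<.06)&(abs(fy)<.12)&(v<300)
st(T&(abs(Z-.008)<.003),'tray')
```

```text
floor 6640 x [-38.5  30.6] y [-110.   114.5] z 0.0243 rect [1.6 3. ] [211.5 209. ] 39.21
bar 459 x [-111.5   55.6] y [ 55.2 195. ] z 0.0748 rect [-47.5 109.6] [270.4  39.7] 46.86
brass 149 x [-52.1  24.1] y [-96.3 -63. ] z 0.0337 rect [-67.1 -48.9] [ 24.2 204.9] 57.0
brass 144 x [-20.2  21.9] y [-30.  -25.3] z 0.0338 rect [  1.1 -27.7] [42.8  4.7] 0.44
brass 148 x [-19.9  21.5] y [35.9 42. ] z 0.0339 rect [ 1.  38.9] [41.8  5.6] 0.83
jaw 220 x [-22.5  28.3] y [-46.4 -40.4] z 0.0342 rect [  2.8 -43.6] [ 7.  51.4] 88.35
jaw 216 x [-22.5  28.5] y [20.2 26.7] z 0.0342 rect [ 3.  23.4] [51.4  6.5] 0.25
jaw 222 x [-133.4   28.5] y [24.2 94.6] z 0.034 rect [-62.4  63.9] [190.9  24.2] 21.95
tray 7018 x [ 43.4 113.7] y [-100.7  106.8] z 0.0083 rect [-16.    1.2] [212.9 260.9] 89.74
```

View pics/w3v.png

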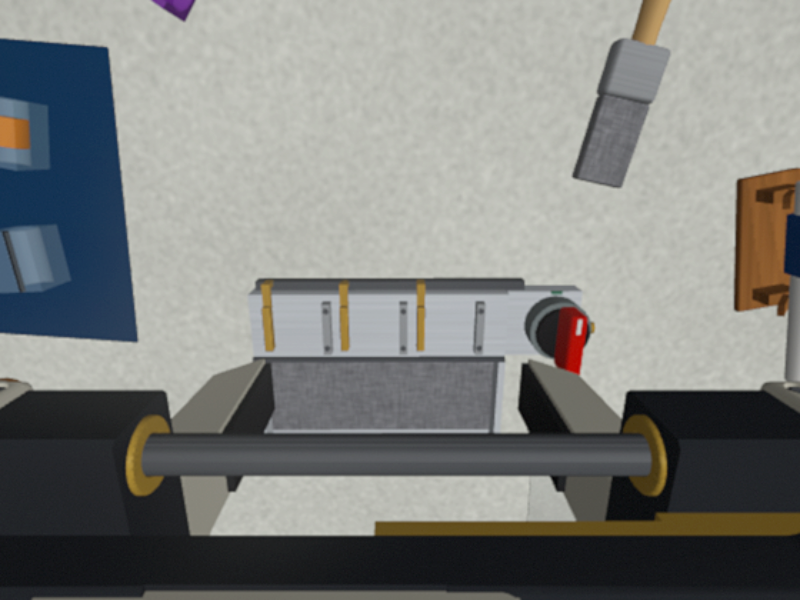

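The close view shows the three open lanes between brass shoes (268,343,421 in x) and steel jaws (326,403,480), with the bar at (570,340). Next I'll refine the offsets with robust profiles.

Run:
```python
from fx import *
im,d,c=load('w3.png')
P=cloud(d,c); v,u=np.indices(d.shape); X,Y,Z=P[...,0],P[...,1],P[...,2]
a=.125; o=np.array([.595,.028])
F=1000*((X-o[0])*np.cos(a)+(Y-o[1])*np.sin(a)); G=1000*(-(X-o[0])*np.sin(a)+(Y-o[1])*np.cos(a)); Zm=Z*1000
for y in(-68,-2,64):
    m=(abs(G-y)<8)&(v<300)&(abs(F)<60)
    print(y,[(int(b),round(float(np.median(Zm[m&(abs(F-b)<1)])),1)) for b in range(-46,46,2) if (m&(abs(F-b)<1)).sum()>3])
hsv=cv2.cvtColor(im,cv2.COLOR_BGR2HSV)
red=((hsv[...,0]<8)|(hsv[...,0]>172))&(hsv[...,1]>140)&(u>370)&(u<430)&(v>200)&(v<270)&(abs(Zm-75)<4)
red=cv2.erode(red.astype(np.uint8),np.ones((2,2)))>0
print('bar',np.percentile(F[red],[1,50,99]),np.percentile(G[red],[1,50,99]),cv2.minAreaRect(np.c_[F[red],G[red]].astype(np.float32)))
m=(abs(Zm-25)<2)&(abs(F)<28)&(v<300)
for x in(-24,24):
  k=m&(abs(F-x)<4)&(abs(G)<116); print('ends',x,np.percentile(G[k],[.5,99.5]))
# jaw angle
for y in(-43,24,90):
  k=(abs(Zm-34.5)<3)&(abs(G-y)<5)&(abs(F)<24); print('jaw slope',np.polyfit(F[k],G[k],1))
```

```text
-68 [(-46, -0.6), (-44, -0.7), (-42, -0.4), (-40, -0.7), (-38, 11.1), (-36, 16.4), (-34, 15.8), (-32, 16.3), (-30, 19.5), (-28, 24.4), (-26, 24.1), (-24, 24.2), (-22, 23.9), (-20, 24.5), (-18, 24.6), (-16, 24.0), (-14, 24.4), (-12, 24.3), (-10, 24.7), (-8, 24.4), (-6, 24.4), (-4, 24.2), (-2, 24.0), (0, 24.2), (2, 24.4), (4, 23.8), (6, 24.3), (8, 24.5), (10, 23.8), (12, 24.0), (14, 23.8), (16, 24.4), (18, 24.0), (20, 24.6), (22, 23.9), (24, 24.5), (26, 24.1), (28, 25.4), (30, 27.8), (32, 27.9), (42, 8.0), (44, 8.1)]
-2 [(-46, -1.1), (-44, -0.8), (-42, -0.6), (-40, -0.4), (-38, 11.2), (-36, 16.3), (-34, 16.1), (-32, 16.5), (-30, 19.1), (-28, 24.5), (-26, 23.9), (-24, 24.2), (-22, 24.0), (-20, 24.5), (-18, 24.1), (-16, 24.3), (-14, 23.6), (-12, 24.2), (-10, 24.2), (-8, 24.5), (-6, 24.0), (-4, 24.1), (-2, 24.3), (0, 24.3), (2, 24.3), (4, 24.3), (6, 24.1), (8, 24.3), (10, 23.9), (12, 24.2), (14, 24.1), (16, 24.2), (18, 24.0), (20, 24.4), (22, 24.3), (24, 24.1), (26, 24.3), (28, 25.6), (30, 27.9), (32, 27.9), (42, 8.4), (44, 8.2)]
64 [(-46, -0.9), (-44, -1.0), (-42, -1.5), (-40, -0.5), (-3
[... 155 characters left out ...]
14, 23.8), (-12, 24.6), (-10, 24.0), (-8, 24.4), (-6, 23.8), (-4, 24.7), (-2, 24.0), (0, 24.4), (2, 24.1), (4, 24.5), (6, 23.8), (8, 24.2), (10, 23.7), (12, 24.2), (14, 24.0), (16, 24.5), (18, 23.9), (20, 24.3), (22, 24.2), (24, 24.2), (26, 24.2), (28, 26.2), (30, 28.3), (32, 28.0), (42, 9.0), (44, 7.7)]
bar [-25.77331958  -0.66155676  19.11349849] [148.7009025  154.02931392 161.50965505] ((-2.6934452056884766, 155.23997497558594), (13.204154968261719, 46.83273696899414), 89.51762390136719)
ends -24 [-110.89447211  111.99527856]
ends 24 [-110.86590505  112.03438076]
jaw slope [ 2.92566139e-03 -4.38580430e+01]
jaw slope [2.32754401e-03 2.26531986e+01]
jaw slope [3.27402704e-03 8.82293059e+01]
```

```bash
cat >> h.py <<'E'
O=np.array([.5949,.0287]); PHI=.128
def f(x,y,z,psi=PHI):
    c,s=np.cos(PHI),np.sin(PHI); return (O[0]+x*c-y*s,O[1]+x*s+y*c,z,psi)
E
python3 - <<'E'
from h import *
plan((.4709,-.277,.12,-.063),(.4709,-.277,.043,-.063))
print(f(-.004,-.070,.066),f(-.004,-.004,.066),f(-.004,.062,.066))
E
```

```text
t 4.2 at [0.5296 0.0365 0.28  ] psi 0.1211 open 0.0917 F [ 0.5 -0.4  0. ]
   [0.1602, -0.5068, 0.2666, np.float64(0.0586)] rows>= 4
   [0.1129, -0.5194, 0.2666, np.float64(0.0586)] rows>= 4
   [0.0, 0.0, 0.2567, np.float64(-0.0)] rows>= 2
(np.float64(0.5998682765472142), np.float64(-0.04123794555282849), 0.066, 0.128) (np.float64(0.5914433263287283), np.float64(0.024222120241639184), 0.066, 0.128) (np.float64(0.5830183761102425), np.float64(0.08968218603610685), 0.066, 0.128)
```

>>> play_rows --pt "0.04 -0.13 0.07 0.015" --pt "0.08 -0.25 0.135 0.03" --pt "0.12 -0.38 0.2 0.045" --pt "0.16 -0.507 0.2666 0.0586" --pt "0.16 -0.507 0.2666 0.0586" --grip 0.35

```text
time_s: 4.75
ee_pos: [0.4964, -0.1275, 0.1972]
tcp_rot: [[-1.0, -0.018, -0.005], [-0.018, 1.0, -0.003], [0.005, -0.003, -1.0]]
ft_force: [-1.1, 0.4, -0.5]
opening: 0.0621
grip_force: 0.0
```

>>> play_rows --pt "0.028 -0.13 0.07 0.015" --pt "0.056 -0.26 0.135 0.03" --pt "0.085 -0.39 0.2 0.045" --pt "0.113 -0.519 0.2666 0.0586" --pt "0.113 -0.519 0.2666 0.0586"

```text
time_s: 5.25
ee_pos: [0.467, -0.2831, 0.1176]
tcp_rot: [[-0.997, 0.073, -0.004], [0.073, 0.997, -0.002], [0.004, -0.003, -1.0]]
ft_force: [-0.2, -0.4, -0.1]
opening: 0.0619
grip_force: 0.0
```

>>> play_rows --pt "0 0 0 0" --pt "0 0 0 0" --pt "0 0 0 0"

```text
time_s: 5.55
ee_pos: [0.4724, -0.275, 0.1202]
tcp_rot: [[-0.998, 0.06, 0.002], [0.06, 0.998, 0.0], [-0.001, 0.0, -1.0]]
ft_force: [0.2, 0.1, 1.2]
opening: 0.0619
grip_force: 0.0
```

Run:
```python
from h import *
plan((.4709,-.277,.043,-.063))
```

```text
t 5.5 at [ 0.4724 -0.275   0.1202] psi -0.06 open 0.0619 F [0.2 0.1 1.2]
   [0.0045, -0.007, 0.2572, np.float64(0.0019)] rows>= 2
```

>>> play_rows --pt "0.0045 -0.007 0.1 0.002" --pt "0.0045 -0.007 0.2 0.002" --pt "0.0045 -0.007 0.257 0.002" --pt "0.0045 -0.007 0.257 0.002" --pt "0.0045 -0.007 0.257 0.002"

```text
time_s: 6.05
ee_pos: [0.4705, -0.2776, 0.0429]
tcp_rot: [[-0.998, 0.064, 0.0], [0.064, 0.998, 0.0], [-0.0, 0.0, -1.0]]
ft_force: [-0.1, -0.2, -0.1]
opening: 0.0621
grip_force: 0.0
```

>>> play_rows --pt "0 0 0 0" --pt "0 0 0 0" --pt "0 0 0 0" --pt "0 0 0 0" --pt "0 0 0 0" --grip -1 --grip_force 25

```text
time_s: 6.55
ee_pos: [0.4703, -0.2782, 0.0429]
tcp_rot: [[-0.998, 0.065, 0.001], [0.065, 0.998, 0.0], [-0.001, 0.0, -1.0]]
ft_force: [-0.7, 2.5, 6.8]
opening: 0.0361
grip_force: 25.0
```

>>> play_rows --pt "0 0 0 0" --pt "0 0 -0.1 0" --pt "0 0 -0.2 0" --pt "0 0 -0.3 0" --pt "0 0 -0.3 0"

```text
time_s: 7.05
ee_pos: [0.4722, -0.2801, 0.1361]
tcp_rot: [[-0.998, 0.066, 0.006], [0.066, 0.998, -0.003], [-0.007, -0.003, -1.0]]
ft_force: [0.0, -0.8, -1.4]
opening: 0.0359
grip_force: 25.0
```

>>> play_rows --pt "0 0 0 0" --pt "0 0 0 0"

```text
time_s: 7.25
ee_pos: [0.4688, -0.2778, 0.131]
tcp_rot: [[-0.998, 0.065, -0.002], [0.065, 0.998, 0.001], [0.002, 0.001, -1.0]]
ft_force: [-0.2, 0.1, -1.1]
opening: 0.0359
grip_force: 25.0
```

Run:
```python
from h import *
plan(f(-.004,-.07,.13))
```

```text
t 7.2 at [ 0.4688 -0.2778  0.131 ] psi -0.0654 open 0.0359 F [-0.2  0.1 -1.1]
   [-0.1922, 0.4078, 0.0017, np.float64(-0.0616)] rows>= 3
   [-0.2307, 0.3873, 0.0017, np.float64(-0.0616)] rows>= 3
```

>>> play_rows --pt "-0.064 0.136 0 -0.02" --pt "-0.128 0.27 0 -0.04" --pt "-0.192 0.408 0.0017 -0.0616" --pt "-0.192 0.408 0.0017 -0.0616"

```text
time_s: 7.65
ee_pos: [0.5379, -0.1511, 0.13]
tcp_rot: [[-0.999, -0.043, -0.0], [-0.043, 0.999, 0.005], [0.0, 0.005, -1.0]]
ft_force: [-0.4, -0.9, -1.2]
opening: 0.0359
grip_force: 25.0
```

>>> play_rows --pt "-0.077 0.13 0 -0.02" --pt "-0.154 0.26 0 -0.04" --pt "-0.231 0.387 0 -0.0616" --pt "-0.231 0.387 0 -0.0616" --pt "-0.231 0.387 0 -0.0616"

```text
time_s: 8.15
ee_pos: [0.6001, -0.04, 0.1298]
tcp_rot: [[-0.991, -0.131, -0.003], [-0.131, 0.991, 0.0], [0.003, 0.001, -1.0]]
ft_force: [0.1, -0.4, -1.2]
opening: 0.0364
grip_force: 25.0
```

>>> play_rows --pt "0 0 0 0" --pt "0 0 0 0" --pt "0 0 0 0" --pt "0 0 0 0"

```text
time_s: 8.55
ee_pos: [0.6006, -0.0429, 0.1318]
tcp_rot: [[-0.992, -0.126, -0.0], [-0.126, 0.992, -0.0], [0.0, -0.0, -1.0]]
ft_force: [0.1, 0.4, -0.3]
opening: 0.0358
grip_force: 25.0
```

Run:
```python
from h import *
plan(f(-.004,-.07,.0655))
```

```text
t 8.6 at [ 0.6006 -0.0429  0.1318] psi 0.1264 open 0.0358 F [ 0.1  0.4 -0.3]
   [0.0018, 0.0058, 0.2209, np.float64(-0.001)] rows>= 2
```

>>> play_rows --pt "0.002 0.006 0.1 -0.001" --pt "0.002 0.006 0.17 -0.001" --pt "0.002 0.006 0.21 -0.001" --pt "0.002 0.006 0.2205 -0.001" --pt "0.002 0.006 0.2205 -0.001"

```text
time_s: 9.05
ee_pos: [0.5999, -0.0404, 0.0658]
tcp_rot: [[-0.992, -0.129, -0.001], [-0.129, 0.992, -0.0], [0.001, 0.0, -1.0]]
ft_force: [-0.2, -0.6, -1.5]
opening: 0.0359
grip_force: 25.0
```

>>> play_rows --pt "0 0 0 0" --pt "0 0 0 0"

```text
time_s: 9.25
ee_pos: [0.6007, -0.0403, 0.0662]
tcp_rot: [[-0.992, -0.129, 0.001], [-0.129, 0.992, -0.0], [-0.001, -0.0, -1.0]]
ft_force: [0.1, -0.6, -1.0]
opening: 0.0358
grip_force: 25.0
```

Run:
```python
from h import *
plan(f(-.004,-.07,.0655))
```

```text
t 9.2 at [ 0.6007 -0.0403  0.0662] psi 0.1295 open 0.0358 F [ 0.1 -0.6 -1. ]
   [0.0032, -0.0028, 0.0023, np.float64(0.0009)] rows>= 1
```

>>> play_rows --pt "0.003 -0.003 0.003 0" --pt "0.003 -0.003 0.003 0" --pt "0.003 -0.003 0.003 0"

```text
time_s: 9.55
ee_pos: [0.5996, -0.0412, 0.065]
tcp_rot: [[-0.992, -0.129, 0.001], [-0.129, 0.992, -0.0], [-0.001, -0.0, -1.0]]
ft_force: [-0.7, 0.3, 0.8]
opening: 0.0359
grip_force: 25.0
```

>>> play_rows --pt "0 0 0 0" --pt "0 0 0 0" --pt "0 0 0 0" --grip 0

```text
time_s: 9.85
ee_pos: [0.5993, -0.0411, 0.0647]
tcp_rot: [[-0.992, -0.129, -0.0], [-0.129, 0.992, 0.0], [0.0, 0.0, -1.0]]
ft_force: [-0.9, 0.3, -0.3]
opening: 0.0456
grip_force: 0.0
```

>>> play_rows --pt "0 0 -0.1 0" --pt "0 0 -0.23 0" --pt "0.1 0 -0.38 0" --pt "0.2 0 -0.5 0" --pt "0.2 0 -0.5 0"

```text
time_s: 10.35
ee_pos: [0.5397, -0.0501, 0.2201]
tcp_rot: [[-0.992, -0.128, 0.007], [-0.128, 0.992, -0.001], [-0.007, -0.001, -1.0]]
ft_force: [0.9, 0.6, -0.4]
opening: 0.0459
grip_force: 0.0
```

>>> play_rows --pt "0 0 0 0" --pt "0 0 0 0"

```text
time_s: 10.55
ee_pos: [0.5397, -0.0485, 0.2139]
tcp_rot: [[-0.992, -0.13, -0.001], [-0.13, 0.992, 0.0], [0.001, 0.0, -1.0]]
ft_force: [-0.4, 0.0, -0.7]
opening: 0.0461
grip_force: 0.0
```

```bash
cat >> moulds.py <<'E'
def lanes(f_):
    im,d,c=load(f_); P=cloud(d,c); v,u=np.indices(d.shape)
    a=PHI; F=1000*((P[...,0]-O[0])*np.cos(a)+(P[...,1]-O[1])*np.sin(a)); G=1000*(-(P[...,0]-O[0])*np.sin(a)+(P[...,1]-O[1])*np.cos(a)); Z=P[...,2]*1000
    m=(abs(Z-60.5)<5)&(abs(F)<60)&(abs(G)<110)&(v<295)
    n,l,st,ce=cv2.connectedComponentsWithStats(cv2.morphologyEx(m.astype(np.uint8),cv2.MORPH_OPEN,np.ones((3,3))))
    for i in range(1,n):
        if st[i,4]<80: continue
        r=cv2.minAreaRect(np.c_[F[l==i],G[l==i]].astype(np.float32)); print('in lane: fixture xy',np.round(r[0],1),np.round(r[1],1),round(r[2],2),'z',np.median(Z[l==i]).round(1),'pix',ce[i].round())
E
python3 - <<'E'
from moulds import *
snap('wrist','w4.png'); lanes('w4.png'); moulds('w4.png')
plan((.4769,-.3745,.12,.272))
E
```

```text
in lane: fixture xy [ -4.7 -71.1] [35.9 51.8] 89.71 z 60.2 pix [276. 262.]
c [ 570.9 -272.6] sz [50.5 37.6] yaw 0.165 z 0.038 amber px 0 pix [ 46. 197.]
t 10.6 at [ 0.5396 -0.0485  0.2134] psi 0.1303 open 0.0463 F [0.5 0.1 0.4]
   [0.1742, -0.5252, 0.1557, np.float64(-0.0451)] rows>= 4
   [0.211, -0.5116, 0.1557, np.float64(-0.0451)] rows>= 4
```

>>> play_rows --pt "0.044 -0.13 0.03 -0.011" --pt "0.087 -0.26 0.06 -0.023" --pt "0.13 -0.39 0.08 -0.034" --pt "0.174 -0.525 0.09 -0.045" --pt "0.174 -0.525 0.09 -0.045" --grip 0.35

```text
time_s: 11.1
ee_pos: [0.5054, -0.2192, 0.1854]
tcp_rot: [[-0.982, -0.19, -0.005], [-0.19, 0.982, -0.003], [0.005, -0.002, -1.0]]
ft_force: [-0.2, 0.2, -0.2]
opening: 0.0619
grip_force: 0.0
```

>>> play_rows --pt "0.053 -0.13 0.03 -0.011" --pt "0.106 -0.26 0.06 -0.023" --pt "0.16 -0.38 0.08 -0.034" --pt "0.211 -0.512 0.09 -0.045" --pt "0.211 -0.512 0.09 -0.045"

```text
time_s: 11.6
ee_pos: [0.4732, -0.382, 0.1584]
tcp_rot: [[-0.966, -0.26, -0.004], [-0.26, 0.966, -0.003], [0.005, -0.002, -1.0]]
ft_force: [-0.3, -0.1, 0.1]
opening: 0.0621
grip_force: 0.0
```

>>> play_rows --pt "0 0 0 0" --pt "0 0 0 0" --pt "0 0 0 0"

```text
time_s: 11.9
ee_pos: [0.4779, -0.3728, 0.1601]
tcp_rot: [[-0.963, -0.271, -0.001], [-0.271, 0.963, 0.002], [0.0, 0.002, -1.0]]
ft_force: [0.0, 0.7, 0.4]
opening: 0.0623
grip_force: 0.0
```

Run:
```python
from moulds import *
snap('wrist','w5.png'); moulds('w5.png')
plan((.4769,-.3745,.043,.272))
```

```text
c [ 476.6 -374.3] sz [50.7 36.1] yaw 0.269 z 0.0381 amber px 307 pix [276. 210.]
c [ 554.6 -369.3] sz [ 7.8 35.8] yaw -1.536 z 0.037 amber px 37 pix [254. 291.]
t 11.9 at [ 0.4779 -0.373   0.1604] psi 0.2738 open 0.0619 F [ 0.4  0.5 -0.2]
   [0.0046, -0.0038, 0.3913, np.float64(0.0011)] rows>= 3
```

>>> play_rows --pt "0.0046 -0.0038 0.13 0.001" --pt "0.0046 -0.0038 0.26 0.001" --pt "0.0046 -0.0038 0.36 0.001" --pt "0.0046 -0.0038 0.391 0.001" --pt "0.0046 -0.0038 0.391 0.001"

```text
time_s: 12.45
ee_pos: [0.4755, -0.3749, 0.0422]
tcp_rot: [[-0.964, -0.267, -0.002], [-0.267, 0.964, 0.002], [0.002, 0.002, -1.0]]
ft_force: [-0.3, 0.0, 0.5]
opening: 0.0618
grip_force: 0.0
```

>>> play_rows --pt "0 0 0 0" --pt "0 0 0 0" --pt "0 0 0 0" --pt "0 0 0 0" --pt "0 0 0 0" --grip -1 --grip_force 25

```text
time_s: 12.95
ee_pos: [0.4766, -0.3763, 0.0446]
tcp_rot: [[-0.964, -0.266, 0.001], [-0.266, 0.964, -0.0], [-0.001, -0.001, -1.0]]
ft_force: [-1.3, 2.8, 8.3]
opening: 0.0358
grip_force: 25.0
```

>>> play_rows --pt "0 0 0 0" --pt "0 0 -0.1 0" --pt "0 0 -0.2 0" --pt "0 0 -0.3 0" --pt "0 0 -0.3 0"

```text
time_s: 13.45
ee_pos: [0.4784, -0.3787, 0.1381]
tcp_rot: [[-0.964, -0.266, 0.007], [-0.266, 0.964, -0.005], [-0.005, -0.007, -1.0]]
ft_force: [0.4, -0.6, -1.6]
opening: 0.0359
grip_force: 25.0
```

>>> play_rows --pt "0 0 0 0" --pt "0 0 0 0" --pt "0 0 0 0"

```text
time_s: 13.75
ee_pos: [0.4749, -0.3757, 0.1318]
tcp_rot: [[-0.964, -0.266, -0.002], [-0.266, 0.964, 0.002], [0.002, 0.002, -1.0]]
ft_force: [-0.9, -0.7, -1.6]
opening: 0.0357
grip_force: 25.0
```

Run:
```python
from h import *
plan(f(-.004,-.004,.13))
```

```text
t 13.8 at [ 0.4749 -0.3757  0.1318] psi 0.2695 open 0.0357 F [-0.9 -0.7 -1.6]
   [-0.3646, 0.5907, 0.0029, np.float64(0.045)] rows>= 5
   [-0.322, 0.615, 0.0029, np.float64(0.045)] rows>= 5
```

>>> play_rows --pt "-0.073 0.118 0 0.009" --pt "-0.146 0.236 0 0.018" --pt "-0.22 0.355 0 0.027" --pt "-0.292 0.473 0 0.036" --pt "-0.365 0.591 0 0.045"

```text
time_s: 14.25
ee_pos: [0.5337, -0.1746, 0.1322]
tcp_rot: [[-0.98, -0.197, -0.002], [-0.197, 0.98, 0.0], [0.002, 0.001, -1.0]]
ft_force: [0.5, -0.8, -1.1]
opening: 0.0356
grip_force: 25.0
```

>>> play_rows --pt "-0.064 0.123 0 0.009" --pt "-0.129 0.246 0 0.018" --pt "-0.193 0.37 0 0.027" --pt "-0.258 0.492 0 0.036" --pt "-0.322 0.615 0 0.045"

```text
time_s: 14.75
ee_pos: [0.5921, 0.0252, 0.1322]
tcp_rot: [[-0.992, -0.127, -0.002], [-0.127, 0.992, -0.0], [0.002, -0.0, -1.0]]
ft_force: [1.4, -1.2, -1.4]
opening: 0.0361
grip_force: 25.0
```

>>> play_rows --pt "0 0 0 0" --pt "0 0 0 0" --pt "0 0 0 0" --pt "0 0 0 0"

```text
time_s: 15.15
ee_pos: [0.592, 0.0215, 0.1329]
tcp_rot: [[-0.992, -0.125, -0.001], [-0.125, 0.992, -0.001], [0.001, -0.001, -1.0]]
ft_force: [-0.6, 0.3, -1.1]
opening: 0.0359
grip_force: 25.0
```

Run:
```python
from h import *
plan(f(-.003,-.0035,.0655))
```

```text
t 15.2 at [0.592  0.0215 0.1329] psi 0.1255 open 0.0359 F [-0.6  0.3 -1.1]
   [-0.0028, 0.0108, 0.2246, np.float64(-0.0016)] rows>= 2
```

>>> play_rows --pt "-0.003 0.011 0.1 -0.0016" --pt "-0.003 0.011 0.17 -0.0016" --pt "-0.003 0.011 0.21 -0.0016" --pt "-0.003 0.011 0.222 -0.0016" --pt "-0.003 0.011 0.222 -0.0016"

```text
time_s: 15.65
ee_pos: [0.5927, 0.0257, 0.0671]
tcp_rot: [[-0.992, -0.129, -0.001], [-0.129, 0.992, -0.0], [0.001, -0.0, -1.0]]
ft_force: [0.7, -0.7, -1.5]
opening: 0.0358
grip_force: 25.0
```

>>> play_rows --pt "0 0 0 0" --pt "0 0 0 0"

```text
time_s: 15.85
ee_pos: [0.5935, 0.0266, 0.0673]
tcp_rot: [[-0.992, -0.13, 0.001], [-0.13, 0.992, 0.0], [-0.001, -0.0, -1.0]]
ft_force: [0.5, 0.7, -1.7]
opening: 0.036
grip_force: 25.0
```

Run:
```python
from h import *
plan(f(-.003,-.0035,.0655))
```

```text
t 15.8 at [0.5935 0.0266 0.0673] psi 0.1299 open 0.036 F [ 0.5  0.7 -1.7]
   [0.0044, -0.0052, 0.0058, np.float64(0.0012)] rows>= 1
```

>>> play_rows --pt "0.004 -0.005 0.003 0.001" --pt "0.004 -0.005 0.006 0.001" --pt "0.004 -0.005 0.006 0.001"

```text
time_s: 16.15
ee_pos: [0.5929, 0.0259, 0.0665]
tcp_rot: [[-0.992, -0.129, 0.002], [-0.129, 0.992, 0.001], [-0.002, 0.001, -1.0]]
ft_force: [-1.5, 1.1, 9.2]
opening: 0.0358
grip_force: 25.0
```

>>> play_rows --pt "0 0 0 0" --pt "0 0 0 0" --pt "0 0 0 0" --grip 0

```text
time_s: 16.45
ee_pos: [0.5919, 0.0251, 0.0648]
tcp_rot: [[-0.992, -0.129, -0.0], [-0.129, 0.992, -0.0], [0.0, -0.0, -1.0]]
ft_force: [0.7, 0.3, 0.2]
opening: 0.0455
grip_force: 0.0
```

>>> play_rows --pt "0 0 -0.1 0" --pt "0 0 -0.23 0" --pt "0.1 0 -0.38 0" --pt "0.2 0 -0.5 0" --pt "0.2 0 -0.5 0"

```text
time_s: 16.95
ee_pos: [0.5324, 0.0169, 0.22]
tcp_rot: [[-0.992, -0.128, 0.006], [-0.128, 0.992, 0.001], [-0.006, -0.0, -1.0]]
ft_force: [0.6, 0.3, 0.5]
opening: 0.0461
grip_force: 0.0
```

>>> play_rows --pt "0 0 0 0" --pt "0 0 0 0"

```text
time_s: 17.15
ee_pos: [0.5324, 0.0177, 0.2141]
tcp_rot: [[-0.992, -0.129, -0.001], [-0.129, 0.992, -0.0], [0.001, 0.0, -1.0]]
ft_force: [0.4, -0.2, -0.2]
opening: 0.0463
grip_force: 0.0
```

Run:
```python
from moulds import *
snap('wrist','w6.png'); lanes('w6.png'); moulds('w6.png')
plan((.577,-.3693,.16,.007))
```

```text
in lane: fixture xy [-13.1 -71.1] [36.4 33.4] 89.45 z 60.1 pix [203. 248.]
in lane: fixture xy [-1.7 -3.8] [51.5 35.6] 0.84 z 60.2 pix [277. 263.]
t 17.2 at [0.5323 0.0177 0.2136] psi 0.1292 open 0.0457 F [0.4 0.4 0. ]
   [0.0092, -0.6493, 0.0894, np.float64(0.0389)] rows>= 4
   [-0.0305, -0.6486, 0.0894, np.float64(0.0389)] rows>= 4
```

>>> play_rows --pt "0.002 -0.16 0.02 0.01" --pt "0.005 -0.32 0.04 0.02" --pt "0.007 -0.48 0.065 0.03" --pt "0.009 -0.649 0.089 0.039" --pt "0.009 -0.649 0.089 0.039" --grip 0.35

```text
time_s: 17.7
ee_pos: [0.553, -0.1851, 0.1855]
tcp_rot: [[-0.998, -0.057, -0.004], [-0.057, 0.998, -0.005], [0.004, -0.004, -1.0]]
ft_force: [-1.3, -0.6, 0.3]
opening: 0.0619
grip_force: 0.0
```

>>> play_rows --pt "-0.008 -0.16 0.02 0.01" --pt "-0.015 -0.32 0.04 0.02" --pt "-0.023 -0.48 0.065 0.03" --pt "-0.03 -0.649 0.089 0.039" --pt "-0.03 -0.649 0.089 0.039"

```text
time_s: 18.2
ee_pos: [0.5732, -0.3785, 0.1578]
tcp_rot: [[-1.0, 0.003, -0.006], [0.003, 1.0, -0.004], [0.006, -0.004, -1.0]]
ft_force: [-1.0, -0.2, 0.1]
opening: 0.0621
grip_force: 0.0
```

>>> play_rows --pt "0 0 0 0" --pt "0 0 0 0" --pt "0 0 0 0"

```text
time_s: 18.5
ee_pos: [0.5778, -0.367, 0.161]
tcp_rot: [[-1.0, -0.009, -0.001], [-0.009, 1.0, 0.002], [0.001, 0.002, -1.0]]
ft_force: [0.5, 0.3, 0.2]
opening: 0.0619
grip_force: 0.0
```

Run:
```python
from moulds import *
snap('wrist','w7.png'); moulds('w7.png')
plan((.577,-.3693,.043,.007))
```

```text
c [ 570.8 -273. ] sz [50.9 36.9] yaw 0.164 z 0.038 amber px 0 pix [393. 204.]
c [ 576.7 -369. ] sz [50.7 36. ] yaw 0.01 z 0.0381 amber px 297 pix [275. 210.]
t 18.6 at [ 0.5778 -0.3672  0.1614] psi 0.0093 open 0.0622 F [-0.4  0.7 -0.4]
   [0.0029, -0.0069, 0.3945, np.float64(0.0015)] rows>= 3
```

>>> play_rows --pt "0.003 -0.0065 0.13 0.001" --pt "0.003 -0.0065 0.26 0.001" --pt "0.003 -0.0065 0.36 0.001" --pt "0.003 -0.0065 0.393 0.001" --pt "0.003 -0.0065 0.393 0.001"

```text
time_s: 19.05
ee_pos: [0.5756, -0.3698, 0.0424]
tcp_rot: [[-1.0, -0.006, -0.002], [-0.006, 1.0, 0.002], [0.002, 0.002, -1.0]]
ft_force: [0.1, 0.0, -0.6]
opening: 0.0623
grip_force: 0.0
```

>>> play_rows --pt "0 0 0 0" --pt "0 0 0 0" --pt "0 0 0 0" --pt "0 0 0 0" --pt "0 0 0 0" --grip -1 --grip_force 25

```text
time_s: 19.55
ee_pos: [0.5772, -0.3712, 0.0452]
tcp_rot: [[-1.0, -0.005, 0.002], [-0.005, 1.0, -0.0], [-0.002, -0.0, -1.0]]
ft_force: [-0.4, 2.3, 6.9]
opening: 0.0357
grip_force: 25.0
```

>>> play_rows --pt "0 0 0 0" --pt "0 0 -0.1 0" --pt "0 0 -0.2 0" --pt "0 0 -0.3 0" --pt "0 0 -0.3 0"

```text
time_s: 20.05
ee_pos: [0.5787, -0.3737, 0.139]
tcp_rot: [[-1.0, -0.005, 0.007], [-0.005, 1.0, -0.005], [-0.007, -0.005, -1.0]]
ft_force: [0.7, -1.0, -1.3]
opening: 0.0357
grip_force: 25.0
```

>>> play_rows --pt "0 0 0 0" --pt "0 0 0 0" --pt "0 0 0 0"

```text
time_s: 20.35
ee_pos: [0.575, -0.3707, 0.1317]
tcp_rot: [[-1.0, -0.005, -0.003], [-0.005, 1.0, 0.002], [0.003, 0.002, -1.0]]
ft_force: [-0.2, 0.4, -2.0]
opening: 0.0359
grip_force: 25.0
```

Run:
```python
from h import *
plan(f(-.004,.062,.13))
```

```text
t 20.4 at [ 0.575  -0.3707  0.1317] psi 0.005 open 0.0359 F [-0.2  0.4 -2. ]
   [-0.0171, 0.7672, 0.0029, np.float64(-0.0392)] rows>= 5
   [-0.0643, 0.7647, 0.0029, np.float64(-0.0392)] rows>= 5
```

>>> play_rows --pt "-0.003 0.153 0 -0.008" --pt "-0.007 0.307 0 -0.016" --pt "-0.01 0.46 0 -0.024" --pt "-0.014 0.614 0 -0.032" --pt "-0.017 0.767 0 -0.039"

```text
time_s: 20.85
ee_pos: [0.5792, -0.1393, 0.1325]
tcp_rot: [[-0.998, -0.067, -0.002], [-0.067, 0.998, 0.0], [0.002, 0.0, -1.0]]
ft_force: [1.2, 0.4, -1.8]
opening: 0.0358
grip_force: 25.0
```

>>> play_rows --pt "-0.013 0.153 0 -0.008" --pt "-0.026 0.307 0 -0.016" --pt "-0.039 0.46 0 -0.024" --pt "-0.052 0.614 0 -0.032" --pt "-0.064 0.765 0 -0.039"

```text
time_s: 21.35
ee_pos: [0.5832, 0.0908, 0.1326]
tcp_rot: [[-0.992, -0.128, -0.002], [-0.128, 0.992, -0.0], [0.002, -0.0, -1.0]]
ft_force: [1.2, -0.6, -1.6]
opening: 0.0358
grip_force: 25.0
```

>>> play_rows --pt "0 0 0 0" --pt "0 0 0 0" --pt "0 0 0 0" --pt "0 0 0 0" --pt "0 0 0 0"

```text
time_s: 21.85
ee_pos: [0.5841, 0.0871, 0.1335]
tcp_rot: [[-0.992, -0.124, -0.0], [-0.124, 0.992, -0.001], [0.0, -0.001, -1.0]]
ft_force: [0.3, -0.2, -1.0]
opening: 0.0356
grip_force: 25.0
```

Run:
```python
from h import *
plan(f(-.003,.062,.0665))
```

```text
t 21.9 at [0.5841 0.0871 0.1335] psi 0.1247 open 0.0356 F [ 0.3 -0.2 -1. ]
   [-0.0007, 0.009, 0.2234, np.float64(-0.0021)] rows>= 2
```

>>> play_rows --pt "-0.001 0.009 0.1 -0.002" --pt "-0.001 0.009 0.17 -0.002" --pt "-0.001 0.009 0.21 -0.002" --pt "-0.001 0.009 0.223 -0.002" --pt "-0.001 0.009 0.223 -0.002"

```text
time_s: 22.35
ee_pos: [0.5841, 0.0909, 0.0673]
tcp_rot: [[-0.992, -0.129, -0.0], [-0.129, 0.992, -0.0], [0.0, -0.0, -1.0]]
ft_force: [0.2, -0.3, -1.8]
opening: 0.0358
grip_force: 25.0
```

>>> play_rows --pt "0 0 0 0" --pt "0 0 0 0" --pt "0 0 0 0"

```text
time_s: 22.65
ee_pos: [0.5845, 0.0915, 0.0672]
tcp_rot: [[-0.992, -0.13, 0.001], [-0.13, 0.992, -0.0], [-0.001, -0.0, -1.0]]
ft_force: [0.7, -0.4, -0.3]
opening: 0.0354
grip_force: 25.0
```

Run:
```python
from h import *
plan(f(-.003,.062,.0655))
```

```text
t 22.6 at [0.5845 0.0915 0.0672] psi 0.1304 open 0.0354 F [ 0.7 -0.4 -0.3]
   [0.0025, -0.0053, 0.0055, np.float64(0.0015)] rows>= 1
```

>>> play_rows --pt "0.0025 -0.005 0.003 0.001" --pt "0.0025 -0.005 0.0055 0.001" --pt "0.0025 -0.005 0.0055 0.001"

```text
time_s: 22.95
ee_pos: [0.5846, 0.0914, 0.067]
tcp_rot: [[-0.992, -0.129, 0.002], [-0.129, 0.992, 0.002], [-0.002, 0.001, -1.0]]
ft_force: [-2.1, 1.4, 10.5]
opening: 0.036
grip_force: 25.0
```

>>> play_rows --pt "0 0 0 0" --pt "0 0 0 0" --pt "0 0 0 0" --grip 0

```text
time_s: 23.25
ee_pos: [0.5834, 0.0899, 0.0649]
tcp_rot: [[-0.992, -0.129, -0.0], [-0.129, 0.992, -0.0], [0.0, -0.0, -1.0]]
ft_force: [-0.4, 0.8, -0.5]
opening: 0.0453
grip_force: 0.0
```

>>> play_rows --pt "0 0 -0.1 0" --pt "0 0 -0.23 0" --pt "0.1 0 -0.38 0" --pt "0.2 0 -0.5 0" --pt "0.2 0 -0.5 0"

```text
time_s: 23.75
ee_pos: [0.5238, 0.0822, 0.22]
tcp_rot: [[-0.992, -0.128, 0.006], [-0.128, 0.992, 0.002], [-0.006, 0.001, -1.0]]
ft_force: [1.9, -0.1, 0.0]
opening: 0.0457
grip_force: 0.0
```

>>> play_rows --pt "0 0 0 0" --pt "0 0 0 0" --pt "0 0 0 0"

```text
time_s: 24.05
ee_pos: [0.5237, 0.0823, 0.2136]
tcp_rot: [[-0.992, -0.129, -0.002], [-0.129, 0.992, -0.001], [0.003, -0.0, -1.0]]
ft_force: [0.5, 1.3, -0.4]
opening: 0.0463
grip_force: 0.0
```

Run:
```python
from moulds import *
snap('wrist','w8.png'); lanes('w8.png')
im,d,c=load('w8.png'); P=cloud(d,c); hsv=cv2.cvtColor(im,cv2.COLOR_BGR2HSV); v,u=np.indices(d.shape)
red=((hsv[...,0]<8)|(hsv[...,0]>172))&(hsv[...,1]>140)&(abs(P[...,2]-.075)<.004)&(v<300)
print(P[red].mean(0),cv2.minAreaRect((P[red][:,:2]*1000).astype(np.float32)), f(0,.155,.076))
plan(f(0,.155,.13)); print(bot.read_state()['joint_positions'].round(2))
```

```text
in lane: fixture xy [-11.6 -70.8] [36.2 36.8] 0.49 z 60.1 pix [138. 254.]
in lane: fixture xy [-2.8 62.5] [35.9 51. ] 89.73 z 60.1 pix [278. 263.]
in lane: fixture xy [-14.   -3.4] [26.5 36.5] 0.85 z 60.1 pix [206. 249.]
[0.56143282 0.17930834 0.0743736 ] ((561.6741943359375, 180.44644165039062), (25.9702091217041, 14.489944458007812), 4.579034805297852) (np.float64(0.5751141320626469), np.float64(0.18243197269912861), 0.076, 0.128)
t 24.1 at [0.5237 0.0823 0.2135] psi 0.129 open 0.0458 F [ 0.2 -0.3  0.3]
   [-0.2129, 0.309, 0.2783, np.float64(0.0007)] rows>= 3
[-0.32  0.3   0.13  1.9  -0.05  0.94  1.54]
```

>>> play_rows --pt "-0.07 0.1 0.09 0.001" --pt "-0.14 0.2 0.18 0.001" --pt "-0.213 0.309 0.278 0.001" --pt "-0.213 0.309 0.278 0.001" --pt "-0.213 0.309 0.278 0.001" --grip -0.1

```text
time_s: 24.6
ee_pos: [0.574, 0.1831, 0.1285]
tcp_rot: [[-0.992, -0.129, -0.005], [-0.129, 0.992, -0.002], [0.005, -0.001, -1.0]]
ft_force: [0.3, -0.6, -1.4]
opening: 0.0415
grip_force: 0.0
```

>>> play_rows --pt "0 0 0 0" --pt "0 0 0 0" --pt "0 0 0 0" --pt "0 0 0 0"

```text
time_s: 25.0
ee_pos: [0.5759, 0.1819, 0.1329]
tcp_rot: [[-0.992, -0.126, 0.002], [-0.126, 0.992, 0.001], [-0.002, 0.0, -1.0]]
ft_force: [0.4, 0.8, -0.4]
opening: 0.041
grip_force: 0.0
```

Run:
```python
from h import *
plan(f(0,.155,.076))
```

```text
t 25.0 at [0.5759 0.1819 0.1329] psi 0.1263 open 0.041 F [ 0.4  0.8 -0.4]
   [0.0023, 0.0021, 0.1897, np.float64(-0.0011)] rows>= 2
```

>>> play_rows --pt "0.002 0.002 0.1 0" --pt "0.002 0.002 0.17 0" --pt "0.002 0.002 0.185 0" --pt "0.002 0.002 0.185 0" --pt "0.002 0.002 0.185 0"

```text
time_s: 25.5
ee_pos: [0.5756, 0.1832, 0.0774]
tcp_rot: [[-0.992, -0.127, 0.002], [-0.127, 0.992, 0.001], [-0.002, 0.0, -1.0]]
ft_force: [0.4, 0.5, 0.5]
opening: 0.0411
grip_force: 0.0
```

>>> play_rows --pt "0 0 0 0" --pt "0 0 0 0" --pt "0 0 0 0" --pt "0 0 0 0" --pt "0 0 0 0" --grip -1 --grip_force 45

```text
time_s: 26.0
ee_pos: [0.5749, 0.1833, 0.0766]
tcp_rot: [[-0.992, -0.127, 0.0], [-0.127, 0.992, 0.0], [-0.0, 0.0, -1.0]]
ft_force: [-0.6, -0.4, 2.8]
opening: 0.0137
grip_force: 45.0
```

>>> play_rows --pt "0 0 0 0.08" --pt "0 0 0 0.16" --pt "0 0 0 0.2" --pt "0 0 0 0.2" --pt "0 0 0 0.2"

```text
time_s: 26.5
ee_pos: [0.5749, 0.183, 0.0766]
tcp_rot: [[-0.983, 0.184, 0.0], [0.184, 0.983, -0.0], [-0.0, -0.0, -1.0]]
ft_force: [-0.7, -0.1, 5.2]
opening: 0.0135
grip_force: 45.0
```

Run:
```python
from h import *
plan(f(0,.155,.076,PHI-.314)); s=bot.read_state(); print(s['moment'],s['joint_positions'].round(2))
```

```text
t 26.5 at [0.5749 0.183  0.0766] psi -0.1848 open 0.0135 F [-0.7 -0.1  5.2]
   [-0.001, -0.0018, 0.002, np.float64(0.0008)] rows>= 1
[-0.13964035  0.23233362 -0.00196661] [-0.48  0.61  0.16  1.81 -0.14  0.74  1.15]
```

>>> play_rows --pt "0 0 0 0.08" --pt "0 0 0 0.16" --pt "0 0 0 0.24" --pt "0 0 0 0.32" --pt "0 0 0 0.35"

```text
time_s: 27.0
ee_pos: [0.5747, 0.1826, 0.0766]
tcp_rot: [[-0.74, 0.673, -0.0], [0.673, 0.74, -0.001], [-0.0, -0.001, -1.0]]
ft_force: [-2.1, -1.3, 5.3]
opening: 0.0135
grip_force: 45.1
```

>>> play_rows --pt "0 0 0 0.08" --pt "0 0 0 0.16" --pt "0 0 0 0.24" --pt "0 0 0 0.28" --pt "0 0 0 0.28"

```text
time_s: 27.5
ee_pos: [0.5745, 0.1824, 0.0766]
tcp_rot: [[-0.384, 0.923, -0.001], [0.923, 0.384, -0.001], [-0.0, -0.001, -1.0]]
ft_force: [-2.2, -2.1, 7.3]
opening: 0.0135
grip_force: 45.0
```

>>> play_rows --pt "0 0 0 0" --pt "0 0 0 0" --pt "0 0 0 0"

```text
time_s: 27.8
ee_pos: [0.5745, 0.1823, 0.0766]
tcp_rot: [[-0.386, 0.923, -0.001], [0.923, 0.386, -0.001], [-0.0, -0.001, -1.0]]
ft_force: [-2.2, -1.8, 7.9]
opening: 0.0139
grip_force: 45.0
```

Run:
```python
from h import *
plan(); s=bot.read_state(); print(s['moment'],s['joint_positions'].round(2))
```

```text
t 27.8 at [0.5745 0.1823 0.0766] psi -1.1747 open 0.0139 F [-2.2 -1.8  7.9]
[-0.52997242  0.56542086  0.1291489 ] [-0.66  0.64  0.41  1.81 -0.35  0.76  0.33]
```

>>> play_rows --pt "0 0 0 0" --pt "0 0 0 0" --pt "0 0 0 0" --pt "0 0 0 0" --grip -0.1

```text
time_s: 28.2
ee_pos: [0.5746, 0.1832, 0.0759]
tcp_rot: [[-0.385, 0.923, -0.0], [0.923, 0.385, 0.0], [0.0, -0.0, -1.0]]
ft_force: [0.3, -0.4, -1.0]
opening: 0.0392
grip_force: 0.0
```

>>> play_rows --pt "0 0 -0.1 0" --pt "0 0 -0.25 0" --pt "0 0 -0.4 0" --pt "0 0 -0.55 -0.08" --pt "0 0 -0.7 -0.16"

```text
time_s: 28.7
ee_pos: [0.5744, 0.1831, 0.288]
tcp_rot: [[-0.606, 0.795, 0.0], [0.795, 0.606, -0.0], [-0.0, -0.0, -1.0]]
ft_force: [0.3, 0.9, -1.0]
opening: 0.0413
grip_force: 0.0
```

Run:
```python
from h import *
plan((.49,.15,.30,.128))
```

```text
t 28.7 at [0.5744 0.1831 0.288 ] psi -0.9196 open 0.0413 F [ 0.3  0.9 -1. ]
   [0.0415, -0.1453, -0.02, np.float64(-0.3335)] rows>= 4
   [0.1086, -0.1051, -0.02, np.float64(-0.3335)] rows>= 4
```

>>> play_rows --pt "0.01 -0.036 -0.005 -0.083" --pt "0.02 -0.073 -0.01 -0.166" --pt "0.03 -0.11 -0.02 -0.25" --pt "0.0415 -0.145 -0.02 -0.334" --pt "0.0415 -0.145 -0.02 -0.334"

```text
time_s: 29.2
ee_pos: [0.5315, 0.1664, 0.2924]
tcp_rot: [[-0.921, 0.389, -0.001], [0.389, 0.921, 0.0], [0.001, 0.0, -1.0]]
ft_force: [0.4, 1.1, 0.7]
opening: 0.0413
grip_force: 0.0
```

>>> play_rows --pt "0.027 -0.026 -0.005 -0.083" --pt "0.054 -0.053 -0.01 -0.166" --pt "0.08 -0.08 -0.02 -0.25" --pt "0.109 -0.105 -0.02 -0.334" --pt "0.109 -0.105 -0.02 -0.334"

```text
time_s: 29.7
ee_pos: [0.4897, 0.1504, 0.2982]
tcp_rot: [[-0.993, -0.122, -0.0], [-0.122, 0.993, 0.0], [0.0, 0.0, -1.0]]
ft_force: [-0.3, -0.6, -0.1]
opening: 0.0414
grip_force: 0.0
```

>>> play_rows --pt "0 0 0 0" --pt "0 0 0 0" --pt "0 0 0 0"

```text
time_s: 30.0
ee_pos: [0.4906, 0.1508, 0.2981]
tcp_rot: [[-0.993, -0.122, 0.0], [-0.122, 0.993, -0.0], [0.0, -0.0, -1.0]]
ft_force: [0.6, -0.1, 0.5]
opening: 0.0414
grip_force: 0.0
```

```bash
cat > see.py <<'E'
from moulds import *
def bar(f_):
    im,d,c=load(f_); P=cloud(d,c); hsv=cv2.cvtColor(im,cv2.COLOR_BGR2HSV); v,u=np.indices(d.shape)
    red=((hsv[...,0]<8)|(hsv[...,0]>172))&(hsv[...,1]>140)&(abs(P[...,2]-.075)<.005)&(v<300)
    r=cv2.minAreaRect((P[red][:,:2]*1000).astype(np.float32)); a=r[2]+(0 if r[1][0]>r[1][1] else 90)
    print('bar',np.round(r[0],1),np.round(r[1],1),'knob angle',round(PHI-np.deg2rad(a),3),'(mod pi)')
def rod(f_):
    im,d,c=load(f_); P=cloud(d,c); hsv=cv2.cvtColor(im,cv2.COLOR_BGR2HSV); v,u=np.indices(d.shape); X,Y,Z=P[...,0],P[...,1],P[...,2]
    reg=(v<300)&(Y>.24)&(Y<.48)&(X>.36)&(X<.66)&(Z>.045)&(Z<.065)
    for n,m in(('white',reg&(hsv[...,1]<70)),('blue',reg&(hsv[...,0]>95)&(hsv[...,0]<130)&(hsv[...,1]>120))):
        m=cv2.morphologyEx(m.astype(np.uint8),cv2.MORPH_OPEN,np.ones((3,3)))>0
        if m.sum()<30: continue
        r=cv2.minAreaRect((P[m][:,:2]*1000).astype(np.float32)); print(n,m.sum(),np.round(r[0],1),np.round(r[1],1),round(r[2],2),'z',np.percentile(Z[m],[10,50,90]).round(4))
E
python3 - <<'E'
from see import *
snap('wrist','w9.png'); lanes('w9.png'); bar('w9.png'); rod('w9.png'); plan()
E
```

```text
in lane: fixture xy [ -4.3 -66. ] [37.3 50.2] 89.91 z 60.2 pix [114. 249.]
in lane: fixture xy [-10.2  65.8] [36.1 36.4] 0.11 z 60.2 pix [221. 243.]
in lane: fixture xy [-1.4 -0.3] [36.9 51. ] 89.7 z 60.2 pix [168. 251.]
bar [574.1 182.8] [13.6 49.5] knob angle -1.931 (mod pi)
white 1162 [510.8 364.5] [169.8  15.6] 18.02 z [0.0473 0.0507 0.0524]
blue 642 [476.9 353.3] [48.2 15.8] 17.83 z [0.0496 0.0549 0.056 ]
t 30.1 at [0.4905 0.1508 0.2981] psi 0.1228 open 0.0414 F [0.9 0.1 0.3]
```

Run:
```python
from h import *
a=.314; g=np.array([.4774,.3536])+.010*np.array([np.cos(a),np.sin(a)]); print(g)
plan((g[0],g[1],.13,a),(g[0],g[1],.051,a))
```

```text
[0.48691106 0.35668866]
t 30.1 at [0.4905 0.1508 0.2981] psi 0.1228 open 0.0414 F [0.9 0.1 0.3]
   [-0.036, 0.3414, 0.2801, np.float64(-0.0609)] rows>= 3
   [-0.0685, 0.3364, 0.2801, np.float64(-0.0609)] rows>= 3
   [-0.0, 0.0, 0.2633, np.float64(-0.0)] rows>= 2
```

>>> play_rows --pt "-0.012 0.114 0.06 -0.02" --pt "-0.024 0.228 0.12 -0.04" --pt "-0.036 0.341 0.2 -0.061" --pt "-0.036 0.341 0.28 -0.061"

```text
time_s: 30.45
ee_pos: [0.4873, 0.26, 0.2134]
tcp_rot: [[-0.974, -0.225, 0.0], [-0.225, 0.974, 0.004], [-0.001, 0.003, -1.0]]
ft_force: [-0.4, 0.4, -0.4]
opening: 0.0414
grip_force: 0.0
```

>>> play_rows --pt "-0.023 0.112 0.09 -0.02" --pt "-0.046 0.224 0.18 -0.04" --pt "-0.0685 0.336 0.28 -0.061" --pt "-0.0685 0.336 0.28 -0.061" --pt "-0.0685 0.336 0.28 -0.061"

```text
time_s: 30.95
ee_pos: [0.4852, 0.3567, 0.1286]
tcp_rot: [[-0.95, -0.312, -0.002], [-0.312, 0.95, -0.002], [0.003, -0.001, -1.0]]
ft_force: [0.5, -0.4, 0.6]
opening: 0.0414
grip_force: 0.0
```

>>> play_rows --pt "0 0 0 0" --pt "0 0 0 0" --pt "0 0 0 0"

```text
time_s: 31.25
ee_pos: [0.4873, 0.3555, 0.1315]
tcp_rot: [[-0.951, -0.309, 0.002], [-0.309, 0.951, 0.001], [-0.002, 0.0, -1.0]]
ft_force: [0.5, 0.2, 0.1]
opening: 0.0415
grip_force: 0.0
```

Run:
```python
from see import *
snap('wrist','w10.png'); rod('w10.png')
plan((.4869,.3567,.051,.314))
```

```text
white 1871 [485.2 357.3] [116.1  15.2] 18.08 z [0.0478 0.0508 0.0522]
blue 1509 [476.6 354.6] [48.2 14.5] 18.16 z [0.0542 0.055  0.0558]
t 31.3 at [0.487  0.3557 0.1314] psi 0.3143 open 0.0411 F [-0.8  0.1  0.1]
   [-0.0006, 0.0033, 0.2679, np.float64(0.0002)] rows>= 2
```

>>> play_rows --pt "0 0.006 0.12 0" --pt "0 0.006 0.22 0" --pt "0 0.006 0.268 0" --pt "0 0.006 0.268 0" --pt "0 0.006 0.268 0"

```text
time_s: 31.8
ee_pos: [0.4863, 0.3581, 0.0507]
tcp_rot: [[-0.951, -0.31, 0.001], [-0.31, 0.951, 0.0], [-0.001, 0.0, -1.0]]
ft_force: [0.1, -0.7, 0.1]
opening: 0.0412
grip_force: 0.0
```

>>> play_rows --pt "0 0 0 0" --pt "0 0 0 0" --pt "0 0 0 0" --pt "0 0 0 0" --pt "0 0 0 0" --grip -1 --grip_force 45

```text
time_s: 32.3
ee_pos: [0.486, 0.3585, 0.0506]
tcp_rot: [[-0.95, -0.311, 0.001], [-0.311, 0.95, 0.001], [-0.001, 0.001, -1.0]]
ft_force: [-1.2, 0.1, 3.9]
opening: 0.0159
grip_force: 45.0
```

Run:
```python
from h import *
plan((.4869,.3567,.15,.314),(.44,.30,.15,.25),f(-.16,.066,.15),f(-.16,.066,.049))
```

```text
t 32.3 at [0.486  0.3585 0.0506] psi 0.3161 open 0.0159 F [-1.2  0.1  3.9]
   [-0.0011, -0.0065, -0.3315, np.float64(0.0014)] rows>= 2
   [0.2071, -0.1315, -0.0, np.float64(0.0407)] rows>= 2
   [0.226, -0.7207, -0.0, np.float64(0.0777)] rows>= 5
   [-0.0, 0.0, 0.3367, np.float64(-0.0)] rows>= 3
```

>>> play_rows --pt "0 0 -0.05 0" --pt "0 0 -0.15 0" --pt "0 0 -0.25 0" --pt "0 0 -0.33 0" --pt "0 0 -0.33 0"

```text
time_s: 32.8
ee_pos: [0.4879, 0.3594, 0.1534]
tcp_rot: [[-0.951, -0.31, 0.006], [-0.31, 0.951, 0.005], [-0.007, 0.003, -1.0]]
ft_force: [1.2, -0.3, -0.7]
opening: 0.0156
grip_force: 45.0
```

>>> play_rows --pt "0.07 -0.045 0 0.014" --pt "0.14 -0.09 0 0.028" --pt "0.207 -0.138 0 0.042" --pt "0.207 -0.138 0 0.042"

```text
time_s: 33.2
ee_pos: [0.4368, 0.2956, 0.1477]
tcp_rot: [[-0.97, -0.245, -0.004], [-0.245, 0.97, -0.004], [0.005, -0.002, -1.0]]
ft_force: [0.1, 0.1, -1.6]
opening: 0.0156
grip_force: 45.0
```

>>> play_rows --pt "0.045 -0.144 0 0.016" --pt "0.09 -0.288 0 0.032" --pt "0.135 -0.432 0 0.048" --pt "0.18 -0.577 0 0.064" --pt "0.226 -0.721 0 0.078"

```text
time_s: 33.7
ee_pos: [0.4272, 0.0715, 0.1488]
tcp_rot: [[-0.992, -0.127, 0.0], [-0.127, 0.992, 0.0], [-0.0, 0.0, -1.0]]
ft_force: [0.8, -0.4, -2.1]
opening: 0.0157
grip_force: 45.0
```

>>> play_rows --pt "0 0 0 0" --pt "0 0 0 0" --pt "0 0 0 0" --pt "0 0 0 0" --pt "0 0 0 0"

```text
time_s: 34.2
ee_pos: [0.4274, 0.0742, 0.1487]
tcp_rot: [[-0.992, -0.13, -0.0], [-0.13, 0.992, 0.0], [0.0, 0.0, -1.0]]
ft_force: [-0.0, -0.1, -0.5]
opening: 0.0156
grip_force: 45.0
```

Run:
```python
from h import *
plan(f(-.16,.066,.049))
im,d,c=snap('wrist','w11.png')
cv2.imwrite('pics/w11v.png',np.clip(cv2.resize(im,(800,600))*1.2,0,255).astype(np.uint8))
P=cloud(d,c); v,u=np.indices(d.shape); hsv=cv2.cvtColor(im,cv2.COLOR_BGR2HSV)
m=(P[...,2]>.11)&(P[...,2]<.17)&(hsv[...,1]<60)&(P[...,0]<.60)&(P[...,0]>.40)&(v<330)&(hsv[...,2]>100)
a=PHI;Q=P[m]; F=(Q[:,0]-O[0])*np.cos(a)+(Q[:,1]-O[1])*np.sin(a); G=-(Q[:,0]-O[0])*np.sin(a)+(Q[:,1]-O[1])*np.cos(a)
for b in np.arange(-.24,.0,.01):
    k=abs(F-b)<.005
    if k.sum()>15: print(round(b,3),k.sum(),np.median(G[k]).round(4),np.percentile(Q[k,2],[10,90]).round(4))
```

```text
t 34.2 at [0.4274 0.0742 0.1487] psi 0.1299 open 0.0156 F [-0.  -0.1 -0.5]
   [-0.0012, -0.0017, 0.3324, np.float64(0.0012)] rows>= 2
-0.17 913 0.0551 [0.1305 0.1559]
```

View pics/w11v.png

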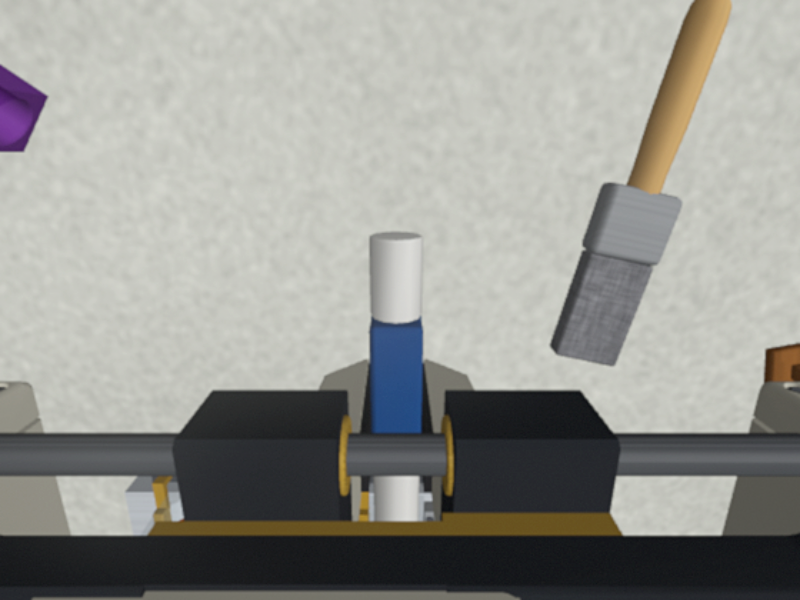

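The rod is held straight: blue block at (396,375), tail at (396,270). I'll descend behind lane 3 and push slowly.

>>> play_rows --pt "0 -0.002 0.12 0.001" --pt "0 -0.002 0.24 0.001" --pt "0 -0.002 0.31 0.001" --pt "0 -0.002 0.332 0.001" --pt "0 -0.002 0.332 0.001"

```text
time_s: 34.75
ee_pos: [0.4268, 0.0725, 0.0486]
tcp_rot: [[-0.992, -0.126, -0.002], [-0.126, 0.992, -0.001], [0.002, -0.0, -1.0]]
ft_force: [0.1, 0.3, -0.9]
opening: 0.0155
grip_force: 45.0
```

>>> play_rows --pt "0 0 0 0" --pt "0 0 0 0" --pt "0 0 0 0"

```text
time_s: 35.05
ee_pos: [0.4283, 0.0727, 0.0503]
tcp_rot: [[-0.992, -0.126, 0.002], [-0.126, 0.992, 0.001], [-0.002, 0.0, -1.0]]
ft_force: [-0.1, -0.3, -0.7]
opening: 0.0152
grip_force: 45.0
```

Run:
```python
from h import *
plan(f(-.16,.066,.049))
im,d,c=snap('top','t1.png')
cv2.imwrite('pics/t1v.png',np.clip(cv2.resize(im[150:270,200:360],(800,600),interpolation=2)*1.4,0,255).astype(np.uint8))
```

```text
t 35.0 at [0.4283 0.0727 0.0503] psi 0.126 open 0.0152 F [-0.1 -0.3 -0.7]
   [0.0014, 0.0036, 0.0043, np.float64(-0.0012)] rows>= 1
```

View pics/t1v.png

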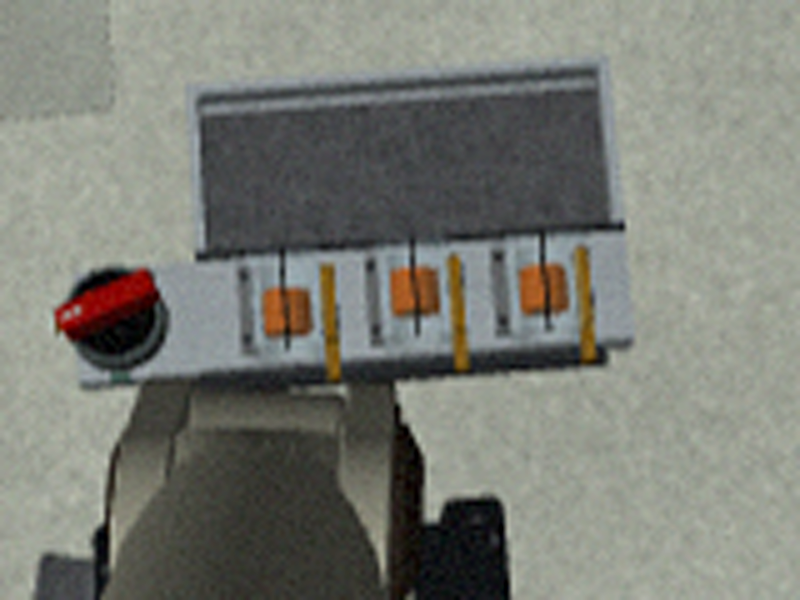

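The picture shows the clamp shut (bar at (110,300) turned across) and all three mounts in their lanes at (287,311), (413,291) and (543,288). Next I'll push lane 3.

>>> play_rows --pt "-0.03 0.0035 0.004 -0.001" --pt "-0.07 0.0035 0.004 -0.001" --pt "-0.105 0.0035 0.004 -0.001" --pt "-0.135 0.0035 0.004 -0.001" --pt "-0.16 0.0035 0.004 -0.001"

```text
time_s: 35.6
ee_pos: [0.4742, 0.0793, 0.0476]
tcp_rot: [[-0.992, -0.127, -0.003], [-0.127, 0.992, -0.0], [0.003, 0.0, -1.0]]
ft_force: [-5.5, -0.0, 2.4]
opening: 0.0157
grip_force: 45.0
```

>>> play_rows --pt "-0.025 0 0 0" --pt "-0.05 0 0 0" --pt "-0.075 0 0 0" --pt "-0.1 0 0 0" --pt "-0.1 0 0 0"

```text
time_s: 36.1
ee_pos: [0.5069, 0.0835, 0.0483]
tcp_rot: [[-0.992, -0.127, 0.003], [-0.127, 0.992, 0.0], [-0.003, -0.0, -1.0]]
ft_force: [-0.1, -0.5, -0.9]
opening: 0.0159
grip_force: 45.0
```

Run:
```python
from h import *
plan(f(-.065,.066,.049)); print(bot.read_state()['moment'])
```

```text
t 36.1 at [0.5069 0.0835 0.0483] psi 0.1274 open 0.0159 F [-0.1 -0.5 -0.9]
   [-0.0509, 0.0013, -0.0025, np.float64(-0.0004)] rows>= 1
[ 0.00340227 -0.0126843  -0.02039415]
```

>>> play_rows --pt "-0.025 0 0 0" --pt "-0.05 0 0 0" --pt "-0.05 0 0 0" --pt "-0.02 0 0 0" --pt "0.08 0 0 0"

```text
time_s: 36.6
ee_pos: [0.4828, 0.0805, 0.0484]
tcp_rot: [[-0.992, -0.127, 0.004], [-0.127, 0.992, 0.0], [-0.004, -0.0, -1.0]]
ft_force: [-0.5, 0.8, -0.4]
opening: 0.0157
grip_force: 45.0
```

>>> play_rows --pt "0.1 0 0 0" --pt "0.18 0 0 0" --pt "0.18 0 0 0" --pt "0.18 0 0 0" --pt "0.18 0 0 0"

```text
time_s: 37.1
ee_pos: [0.4283, 0.0736, 0.0484]
tcp_rot: [[-0.992, -0.127, 0.002], [-0.127, 0.992, 0.0], [-0.002, 0.0, -1.0]]
ft_force: [0.5, 0.4, -1.6]
opening: 0.0159
grip_force: 45.0
```

Run:
```python
from h import *
plan(f(-.16,.0,.049))
im,d,c=snap('top','t2.png')
cv2.imwrite('pics/t2v.png',np.clip(cv2.resize(im[150:270,200:360],(640,480),interpolation=2)*1.4,0,255).astype(np.uint8))
P=cloud(d,c); hsv=cv2.cvtColor(im,cv2.COLOR_BGR2HSV)
m=((hsv[...,0]<22)&(hsv[...,0]>7)&(hsv[...,1]>150)&(hsv[...,2]>90)).astype(np.uint8); m[:,:235]=0;m[:,340:]=0
n,l,s,ce=cv2.connectedComponentsWithStats(m)
a=PHI
for i in range(1,n):
    if s[i,4]>15:
        q=np.median(P[l==i],0); print(ce[i],s[i,4],q,'fix',[((q[0]-O[0])*np.cos(a)+(q[1]-O[1])*np.sin(a)).round(4),(-(q[0]-O[0])*np.sin(a)+(q[1]-O[1])*np.cos(a)).round(4)])
```

```text
t 37.1 at [0.4283 0.0736 0.0484] psi 0.1276 open 0.0159 F [ 0.5  0.4 -1.6]
   [0.0016, -0.2194, -0.0019, np.float64(-0.0003)] rows>= 2
[252.95918367 189.81632653] 49 [0.63894127 0.10730272 0.03019499] fix [np.float64(0.0537), np.float64(0.0723)]
[279.90625 207.75   ] 32 [0.58741629 0.03429173 0.06103172] fix [np.float64(-0.0067), np.float64(0.0065)]
[305.83783784 207.56756757] 37 [ 0.59057256 -0.03125755  0.06211815] fix [np.float64(-0.0119), np.float64(-0.0589)]
```

>>> play_rows --pt "0 -0.11 0 0" --pt "0 -0.22 0 0" --pt "0 -0.22 0 0" --pt "0 -0.22 0 0" --pt "0 -0.22 0 0"

```text
time_s: 37.65
ee_pos: [0.4359, 0.0087, 0.048]
tcp_rot: [[-0.992, -0.128, -0.0], [-0.128, 0.992, 0.0], [-0.0, 0.0, -1.0]]
ft_force: [-0.9, 0.2, -0.8]
opening: 0.0156
grip_force: 45.0
```

Run:
```python
from h import *
plan(f(-.16,.0,.049))
```

```text
t 37.6 at [0.4359 0.0087 0.048 ] psi 0.1282 open 0.0156 F [-0.9  0.2 -0.8]
   [-0.0008, -0.0016, -0.0035, np.float64(0.0001)] rows>= 1
```

>>> play_rows --pt "-0.03 0 -0.003 0" --pt "-0.07 0 -0.003 0" --pt "-0.105 0 -0.003 0" --pt "-0.135 0 -0.003 0" --pt "-0.16 0 -0.003 0"

```text
time_s: 38.15
ee_pos: [0.4826, 0.0143, 0.0485]
tcp_rot: [[-0.992, -0.128, -0.003], [-0.128, 0.992, 0.0], [0.003, 0.0, -1.0]]
ft_force: [-6.2, -0.2, 2.9]
opening: 0.0159
grip_force: 45.0
```

>>> play_rows --pt "-0.025 0 0 0" --pt "-0.05 0 0 0" --pt "-0.075 0 0 0" --pt "-0.1 0 0 0" --pt "-0.125 0 0 0"

```text
time_s: 38.65
ee_pos: [0.5217, 0.0189, 0.049]
tcp_rot: [[-0.992, -0.127, 0.001], [-0.127, 0.992, -0.0], [-0.001, -0.0, -1.0]]
ft_force: [1.0, -0.1, -1.0]
opening: 0.0157
grip_force: 45.0
```

>>> play_rows --pt "-0.03 0 0 0" --pt "-0.03 0 0 0" --pt "0.05 0 0 0" --pt "0.16 0 0 0" --pt "0.285 0 0 0"

```text
time_s: 39.15
ee_pos: [0.4354, 0.0078, 0.049]
tcp_rot: [[-0.992, -0.127, 0.001], [-0.127, 0.992, -0.0], [-0.001, -0.0, -1.0]]
ft_force: [0.1, -0.5, -1.8]
opening: 0.0159
grip_force: 45.0
```

>>> play_rows --pt "0 0 0 0" --pt "0 -0.11 0 0" --pt "0 -0.22 0 0" --pt "0 -0.22 0 0" --pt "0 -0.22 0 0"

```text
time_s: 39.65
ee_pos: [0.4443, -0.0585, 0.049]
tcp_rot: [[-0.992, -0.125, 0.0], [-0.125, 0.992, -0.0], [-0.0, -0.0, -1.0]]
ft_force: [0.2, -0.2, -1.8]
opening: 0.0153
grip_force: 45.0
```

```bash
cat > amb.py <<'E'
from h import *
def amb(f_):
    im,d,c=snap('top',f_); P=cloud(d,c); hsv=cv2.cvtColor(im,cv2.COLOR_BGR2HSV)
    m=((hsv[...,0]<22)&(hsv[...,0]>7)&(hsv[...,1]>150)&(hsv[...,2]>90)).astype(np.uint8); m[:,:235]=0;m[:,340:]=0
    n,l,s,ce=cv2.connectedComponentsWithStats(m); a=PHI
    for i in range(1,n):
        if s[i,4]>15:
            q=np.median(P[l==i],0); print(ce[i].round(),s[i,4],'z',q[2].round(3),'fix',[((q[0]-O[0])*np.cos(a)+(q[1]-O[1])*np.sin(a)).round(4),(-(q[0]-O[0])*np.sin(a)+(q[1]-O[1])*np.cos(a)).round(4)])
E
python3 - <<'E'
from amb import *
amb('t3.png'); plan(f(-.16,-.066,.049))
E
```

```text
[253. 190.] 53 z 0.031 fix [np.float64(0.0537), np.float64(0.0725)]
[279. 190.] 52 z 0.03 fix [np.float64(0.0491), np.float64(0.0046)]
[306. 207.] 37 z 0.063 fix [np.float64(-0.0105), np.float64(-0.0591)]
t 39.7 at [ 0.4441 -0.0574  0.0489] psi 0.1268 open 0.0155 F [-0.1  1.2 -0.8]
   [-0.0018, 0.0006, -0.0002, np.float64(-0.0008)] rows>= 1
```

>>> play_rows --pt "-0.03 0 0 0" --pt "-0.07 0 0 0" --pt "-0.105 0 0 0" --pt "-0.135 0 0 0" --pt "-0.16 0 0 0"

```text
time_s: 40.2
ee_pos: [0.491, -0.051, 0.0485]
tcp_rot: [[-0.992, -0.128, -0.003], [-0.128, 0.992, 0.0], [0.003, 0.001, -1.0]]
ft_force: [-5.5, -0.2, 2.9]
opening: 0.0157
grip_force: 45.0
```

>>> play_rows --pt "-0.025 0 0 0" --pt "-0.05 0 0 0" --pt "-0.075 0 0 0" --pt "-0.1 0 0 0" --pt "-0.125 0 0 0"

```text
time_s: 40.7
ee_pos: [0.5303, -0.0465, 0.049]
tcp_rot: [[-0.992, -0.127, 0.001], [-0.127, 0.992, -0.0], [-0.001, -0.0, -1.0]]
ft_force: [-0.4, 0.7, -1.3]
opening: 0.0156
grip_force: 45.0
```

>>> play_rows --pt "-0.03 0 0 0" --pt "-0.03 0 0 0" --pt "0.05 0 0 0" --pt "0.16 0 0 0" --pt "0.285 0 0 0"

```text
time_s: 41.2
ee_pos: [0.4438, -0.0576, 0.049]
tcp_rot: [[-0.992, -0.128, 0.001], [-0.128, 0.992, -0.0], [-0.001, -0.0, -1.0]]
ft_force: [0.3, -0.5, -1.0]
opening: 0.0159
grip_force: 45.0
```

>>> play_rows --pt "0 0 0 0" --pt "0 0 -0.11 0" --pt "0 0 -0.22 0" --pt "0 0 -0.34 0" --pt "0 0 -0.34 0"

```text
time_s: 41.7
ee_pos: [0.4476, -0.058, 0.1552]
tcp_rot: [[-0.992, -0.127, 0.009], [-0.127, 0.992, 0.0], [-0.009, -0.001, -1.0]]
ft_force: [0.7, -0.3, -1.2]
opening: 0.0159
grip_force: 45.0
```

Run:
```python
from see import *
from amb import *
amb('t4.png')
plan((.44,.30,.15,.25),(.486,.3585,.15,.316),(.486,.3585,.0506,.316))
```

```text
[305. 189.] 53 z 0.03 fix [np.float64(0.046), np.float64(-0.0629)]
[253. 190.] 49 z 0.03 fix [np.float64(0.0546), np.float64(0.0726)]
[279. 190.] 48 z 0.03 fix [np.float64(0.0488), np.float64(0.0047)]
t 41.8 at [ 0.4463 -0.0576  0.1532] psi 0.1276 open 0.0157 F [-0.4  0.2 -1.8]
   [-0.0654, 0.5925, 0.0054, np.float64(-0.039)] rows>= 4
   [-0.1015, 0.5874, 0.0054, np.float64(-0.039)] rows>= 4
   [-0.1968, 0.151, -0.0, np.float64(-0.042)] rows>= 2
   [-0.0, 0.0, 0.3313, np.float64(-0.0)] rows>= 2
```

All three mounts are in the tray. Next the rod goes back to its rest.

>>> play_rows --pt "-0.016 0.148 0 -0.01" --pt "-0.033 0.296 0 -0.02" --pt "-0.049 0.444 0 -0.03" --pt "-0.065 0.592 0 -0.039" --pt "-0.065 0.592 0 -0.039"

```text
time_s: 42.25
ee_pos: [0.4397, 0.1279, 0.1499]
tcp_rot: [[-0.98, -0.197, -0.001], [-0.197, 0.98, 0.003], [0.001, 0.003, -1.0]]
ft_force: [0.3, -0.4, -1.4]
opening: 0.0158
grip_force: 45.0
```

>>> play_rows --pt "-0.025 0.148 0 -0.01" --pt "-0.05 0.296 0 -0.02" --pt "-0.075 0.444 0 -0.03" --pt "-0.102 0.587 0 -0.039" --pt "-0.102 0.587 0 -0.039"

```text
time_s: 42.75
ee_pos: [0.436, 0.307, 0.1498]
tcp_rot: [[-0.967, -0.256, -0.001], [-0.256, 0.967, 0.004], [-0.0, 0.004, -1.0]]
ft_force: [-0.1, -0.7, -1.2]
opening: 0.0156
grip_force: 45.0
```

>>> play_rows --pt "-0.07 0.05 0 -0.014" --pt "-0.14 0.1 0 -0.028" --pt "-0.197 0.151 0 -0.042" --pt "-0.197 0.151 0 -0.042" --pt "-0.197 0.151 0 -0.042"

```text
time_s: 43.25
ee_pos: [0.4833, 0.357, 0.1492]
tcp_rot: [[-0.951, -0.31, -0.002], [-0.31, 0.951, -0.002], [0.003, -0.001, -1.0]]
ft_force: [-0.3, -0.6, -1.0]
opening: 0.0159
grip_force: 45.0
```

>>> play_rows --pt "0 0 0 0" --pt "0 0 0 0" --pt "0 0 0 0" --pt "0 0 0 0"

```text
time_s: 43.65
ee_pos: [0.4838, 0.358, 0.1511]
tcp_rot: [[-0.951, -0.31, 0.0], [-0.31, 0.951, 0.0], [-0.0, 0.0, -1.0]]
ft_force: [-0.9, 0.2, -0.6]
opening: 0.0156
grip_force: 45.0
```

Run:
```python
from h import *
plan((.486,.3585,.0506,.316))
```

```text
t 43.6 at [0.4838 0.358  0.1511] psi 0.3156 open 0.0156 F [-0.9  0.2 -0.6]
   [-0.0075, -0.0006, 0.3351, np.float64(-0.0002)] rows>= 3
```

>>> play_rows --pt "-0.0075 0 0.12 0" --pt "-0.0075 0 0.24 0" --pt "-0.0075 0 0.3 0" --pt "-0.0075 0 0.328 0" --pt "-0.0075 0 0.332 0"

```text
time_s: 44.15
ee_pos: [0.4854, 0.3585, 0.0509]
tcp_rot: [[-0.95, -0.311, -0.002], [-0.311, 0.95, -0.001], [0.002, -0.001, -1.0]]
ft_force: [-0.6, -0.4, -1.4]
opening: 0.0159
grip_force: 45.0
```

>>> play_rows --pt "0 0 0 0" --pt "0 0 0 0"

```text
time_s: 44.35
ee_pos: [0.4868, 0.3596, 0.0524]
tcp_rot: [[-0.951, -0.311, 0.002], [-0.311, 0.951, 0.001], [-0.002, 0.001, -1.0]]
ft_force: [0.5, -0.0, -0.7]
opening: 0.0154
grip_force: 45.0
```

Run:
```python
from h import *
plan((.486,.3585,.0506,.316))
```

```text
t 44.4 at [0.4868 0.3596 0.0524] psi 0.3159 open 0.0154 F [ 0.5 -0.  -0.7]
   [0.0037, -0.0025, 0.0059, np.float64(-0.0001)] rows>= 1
```

Lower 1.5 mm, release, lift, then look at the rod before going on to the knob.

>>> play_rows --pt "0.003 -0.002 0.003 0" --pt "0.003 -0.002 0.005 0" --pt "0.003 -0.002 0.005 0"

```text
time_s: 44.65
ee_pos: [0.4857, 0.3584, 0.0506]
tcp_rot: [[-0.95, -0.311, 0.001], [-0.311, 0.95, 0.001], [-0.001, 0.0, -1.0]]
ft_force: [-0.5, -1.4, 3.4]
opening: 0.0157
grip_force: 45.0
```

>>> play_rows --pt "0 0 0 0" --pt "0 0 0 0" --pt "0 0 0 0" --grip -0.1

```text
time_s: 44.95
ee_pos: [0.4853, 0.3582, 0.0498]
tcp_rot: [[-0.95, -0.311, 0.0], [-0.311, 0.95, 0.0], [-0.0, 0.0, -1.0]]
ft_force: [0.0, 0.7, 0.3]
opening: 0.0353
grip_force: 0.0
```

>>> play_rows --pt "0 0 -0.06 0" --pt "0 0 -0.16 0" --pt "0 0 -0.3 0" --pt "0.1 0 -0.4 0" --pt "0.2 0 -0.5 0"

```text
time_s: 45.45
ee_pos: [0.4283, 0.3393, 0.2011]
tcp_rot: [[-0.951, -0.31, 0.001], [-0.31, 0.951, 0.001], [-0.001, 0.0, -1.0]]
ft_force: [-0.1, 0.2, 0.7]
opening: 0.0414
grip_force: 0.0
```

>>> play_rows --pt "0 0 0 0" --pt "0 0 0 0" --pt "0 0 0 0"

```text
time_s: 45.75
ee_pos: [0.4286, 0.3393, 0.1992]
tcp_rot: [[-0.951, -0.31, -0.0], [-0.31, 0.951, -0.001], [0.0, -0.0, -1.0]]
ft_force: [-0.4, 0.2, 0.1]
opening: 0.0413
grip_force: 0.0
```

Run:
```python
from see import *
snap('wrist','w12.png'); rod('w12.png'); bar('w12.png')
plan((.5,.2,.22,-.5),f(0,.155,.14,PHI-1.25))
```

```text
white 743 [476.2 354.1] [97.9 14.7] 18.22 z [0.0477 0.0508 0.0522]
blue 770 [476.5 354.7] [48.3 14.2] 18.1 z [0.0541 0.055  0.0559]
bar [565.5 186.2] [ 1.6 19.8] knob angle -1.932 (mod pi)
t 45.8 at [0.4286 0.3392 0.1987] psi 0.3154 open 0.0415 F [-0.6  0.1 -0.9]
   [-0.0412, -0.2574, -0.0354, np.float64(0.2596)] rows>= 3
   [-0.1399, -0.22, -0.0354, np.float64(0.2596)] rows>= 3
   [-0.2478, 0.0686, 0.2667, np.float64(0.396)] rows>= 5
```

>>> play_rows --pt "-0.014 -0.086 -0.012 0.08" --pt "-0.028 -0.17 -0.024 0.16" --pt "-0.041 -0.257 -0.035 0.24" --pt "-0.041 -0.257 -0.035 0.26"

```text
time_s: 46.2
ee_pos: [0.4666, 0.2654, 0.2094]
tcp_rot: [[-0.995, 0.103, 0.0], [0.103, 0.995, -0.003], [-0.001, -0.003, -1.0]]
ft_force: [0.0, -0.2, 0.6]
opening: 0.0414
grip_force: 0.0
```

>>> play_rows --pt "-0.046 -0.073 -0.012 0.08" --pt "-0.093 -0.146 -0.024 0.16" --pt "-0.14 -0.22 -0.035 0.24" --pt "-0.14 -0.22 -0.035 0.26"

```text
time_s: 46.6
ee_pos: [0.5018, 0.1965, 0.2202]
tcp_rot: [[-0.873, 0.488, 0.0], [0.488, 0.873, -0.003], [-0.002, -0.002, -1.0]]
ft_force: [-0.4, -0.1, 0.5]
opening: 0.0416
grip_force: 0.0
```

>>> play_rows --pt "-0.05 0.014 0.05 0.08" --pt "-0.1 0.028 0.1 0.16" --pt "-0.15 0.042 0.16 0.24" --pt "-0.2 0.055 0.22 0.32" --pt "-0.248 0.069 0.267 0.395"

```text
time_s: 47.1
ee_pos: [0.5745, 0.1838, 0.1382]
tcp_rot: [[-0.432, 0.902, -0.003], [0.902, 0.432, -0.001], [0.0, -0.003, -1.0]]
ft_force: [0.1, 0.3, -0.0]
opening: 0.0412
grip_force: 0.0
```

>>> play_rows --pt "0 0 0 0" --pt "0 0 0 0" --pt "0 0 0 0" --pt "0 0 0 0"

```text
time_s: 47.5
ee_pos: [0.5747, 0.1837, 0.1414]
tcp_rot: [[-0.436, 0.9, 0.0], [0.9, 0.436, 0.001], [0.001, 0.001, -1.0]]
ft_force: [0.4, -0.3, 0.5]
opening: 0.0412
grip_force: 0.0
```

Run:
```python
from h import *
plan(f(0,.155,.0765,PHI-1.23))
```

```text
t 47.5 at [0.5747 0.1837 0.1414] psi -1.1192 open 0.0412 F [ 0.4 -0.3  0.5]
   [-0.0043, -0.0005, 0.2164, np.float64(-0.0109)] rows>= 2
```

>>> play_rows --pt "-0.004 0 0.1 -0.011" --pt "-0.004 0 0.19 -0.011" --pt "-0.004 0 0.216 -0.011" --pt "-0.004 0 0.216 -0.011" --pt "-0.004 0 0.216 -0.011"

```text
time_s: 48.0
ee_pos: [0.5762, 0.1821, 0.0772]
tcp_rot: [[-0.45, 0.893, 0.002], [0.893, 0.45, 0.001], [-0.0, 0.002, -1.0]]
ft_force: [0.7, 0.3, 0.5]
opening: 0.041
grip_force: 0.0
```

>>> play_rows --pt "0 0 0 0" --pt "0 0 0 0" --pt "0 0 0 0" --pt "0 0 0 0" --pt "0 0 0 0" --grip -1 --grip_force 45

```text
time_s: 48.5
ee_pos: [0.575, 0.1816, 0.0764]
tcp_rot: [[-0.45, 0.893, -0.001], [0.893, 0.45, -0.0], [0.0, -0.001, -1.0]]
ft_force: [-3.0, -1.7, 5.0]
opening: 0.0136
grip_force: 44.9
```

>>> play_rows --pt "0 0 0 -0.08" --pt "0 0 0 -0.16" --pt "0 0 0 -0.24" --pt "0 0 0 -0.3" --pt "0 0 0 -0.3"

```text
time_s: 49.0
ee_pos: [0.5755, 0.1821, 0.0764]
tcp_rot: [[-0.807, 0.591, 0.0], [0.591, 0.807, 0.001], [0.0, 0.001, -1.0]]
ft_force: [-2.1, 0.4, 4.3]
opening: 0.0136
grip_force: 44.9
```

>>> play_rows --pt "0 0 0 -0.08" --pt "0 0 0 -0.16" --pt "0 0 0 -0.24" --pt "0 0 0 -0.3" --pt "0 0 0 -0.3"

```text
time_s: 49.5
ee_pos: [0.5758, 0.1828, 0.0764]
tcp_rot: [[-0.987, 0.162, 0.001], [0.162, 0.987, 0.002], [-0.001, 0.002, -1.0]]
ft_force: [-0.4, 2.6, 4.3]
opening: 0.0133
grip_force: 44.9
```

Run:
```python
from h import *
plan(f(0,.155,.0765)); print(bot.read_state()['moment'])
```

```text
t 49.5 at [0.5758 0.1828 0.0764] psi -0.1627 open 0.0133 F [-0.4  2.6  4.3]
   [0.002, -0.0016, -0.0003, np.float64(-0.1851)] rows>= 2
[ 0.46971749  0.25958788 -0.03557107]
```

Finish the turn, release, lift, and look at the lanes.

>>> play_rows --pt "0 0 0 -0.08" --pt "0 0 0 -0.15" --pt "0 0 0 -0.18" --pt "0 0 0 -0.183" --pt "0 0 0 -0.183"

```text
time_s: 50.0
ee_pos: [0.5758, 0.1833, 0.0764]
tcp_rot: [[-0.992, -0.123, 0.001], [-0.123, 0.992, 0.002], [-0.001, 0.002, -1.0]]
ft_force: [-0.1, 5.3, 4.8]
opening: 0.0135
grip_force: 44.9
```

>>> play_rows --pt "0 0 0 0" --pt "0 0 0 0" --pt "0 0 0 0" --pt "0 0 0 0" --grip -0.1

```text
time_s: 50.4
ee_pos: [0.5751, 0.1808, 0.0755]
tcp_rot: [[-0.992, -0.124, -0.001], [-0.124, 0.992, -0.001], [0.001, -0.001, -1.0]]
ft_force: [-0.4, 0.0, -0.4]
opening: 0.0392
grip_force: 0.0
```

>>> play_rows --pt "0 0 -0.1 0" --pt "0 0 -0.25 0" --pt "0.1 -0.07 -0.37 0" --pt "0.2 -0.15 -0.48 0" --pt "0.27 -0.22 -0.6 0"

```text
time_s: 50.9
ee_pos: [0.5011, 0.1046, 0.2563]
tcp_rot: [[-0.992, -0.125, -0.002], [-0.125, 0.992, -0.001], [0.002, -0.001, -1.0]]
ft_force: [0.5, -0.5, -0.5]
opening: 0.0412
grip_force: 0.0
```

>>> play_rows --pt "0 -0.15 -0.02 0" --pt "0 -0.25 -0.02 0" --pt "0 -0.25 -0.02 0" --pt "0 -0.25 -0.02 0"

```text
time_s: 51.3
ee_pos: [0.5125, 0.0309, 0.2619]
tcp_rot: [[-0.992, -0.123, -0.0], [-0.123, 0.992, 0.0], [0.0, 0.0, -1.0]]
ft_force: [-0.1, -0.0, -0.5]
opening: 0.0409
grip_force: 0.0
```

Run:
```python
from see import *
snap('wrist','w13.png'); lanes('w13.png'); bar('w13.png'); rod('w13.png'); plan(f(-.004,.062,.13))
```

```text
in lane: fixture xy [ -8.1 -66. ] [43.6 36.8] 0.98 z 60.2 pix [205. 249.]
in lane: fixture xy [-1.7 -0.4] [35.6 50.6] 89.98 z 60.2 pix [266. 258.]
in lane: fixture xy [-2.9 65.7] [36.  50.8] 89.46 z 60.1 pix [323. 250.]
bar [566.  180.5] [34.8 14.2] knob angle -0.02 (mod pi)
t 51.4 at [0.5125 0.0322 0.2617] psi 0.1256 open 0.0416 F [-0.3  0.7 -0.2]
   [-0.2573, 0.1607, 0.4389, np.float64(-0.0015)] rows>= 4
```

Run:
```python
from h import *
plan(f(-.0045,-.066,.13))
```

```text
t 51.4 at [0.5125 0.0322 0.2617] psi 0.1256 open 0.0416 F [-0.3  0.7 -0.2]
   [-0.2567, -0.2659, 0.4389, np.float64(-0.0015)] rows>= 4
```

>>> play_rows --pt "-0.07 -0.07 0.11 0" --pt "-0.14 -0.14 0.22 0" --pt "-0.2 -0.2 0.33 0" --pt "-0.257 -0.266 0.439 -0.001" --pt "-0.257 -0.266 0.439 -0.001" --grip 0.02

```text
time_s: 51.85
ee_pos: [0.5971, -0.039, 0.1236]
tcp_rot: [[-0.992, -0.126, -0.01], [-0.126, 0.992, -0.001], [0.01, -0.0, -1.0]]
ft_force: [-1.4, -0.5, -0.8]
opening: 0.0472
grip_force: 0.0
```

>>> play_rows --pt "0 0 0 0" --pt "0 0 0 0" --pt "0 0 0 0" --pt "0 0 0 0"

```text
time_s: 52.25
ee_pos: [0.5999, -0.0366, 0.132]
tcp_rot: [[-0.992, -0.128, 0.003], [-0.128, 0.992, 0.001], [-0.003, 0.0, -1.0]]
ft_force: [0.1, -0.7, -0.4]
opening: 0.0464
grip_force: 0.0
```

Run:
```python
from h import *
plan(f(-.0045,-.066,.066))
```

```text
t 52.2 at [ 0.5999 -0.0366  0.132 ] psi 0.1289 open 0.0464 F [ 0.1 -0.7 -0.4]
   [0.0037, -0.0019, 0.22, np.float64(0.0005)] rows>= 2
```

>>> play_rows --pt "0.003 -0.002 0.1 0" --pt "0.003 -0.002 0.18 0" --pt "0.003 -0.002 0.215 0" --pt "0.003 -0.002 0.218 0" --pt "0.003 -0.002 0.218 0"

```text
time_s: 52.75
ee_pos: [0.5991, -0.0384, 0.0657]
tcp_rot: [[-0.992, -0.127, 0.001], [-0.127, 0.992, 0.0], [-0.001, -0.0, -1.0]]
ft_force: [-0.0, -0.4, 0.1]
opening: 0.0469
grip_force: 0.0
```

>>> play_rows --pt "0 0 0 0" --pt "0 0 0 0" --pt "0 0 0 0" --pt "0 0 0 0" --grip -1 --grip_force 25

```text
time_s: 53.15
ee_pos: [0.5995, -0.0382, 0.0662]
tcp_rot: [[-0.992, -0.127, 0.002], [-0.127, 0.992, 0.0], [-0.002, 0.0, -1.0]]
ft_force: [-1.3, 1.1, 6.0]
opening: 0.0357
grip_force: 25.0
```

>>> play_rows --pt "0 0 -0.05 0" --pt "0 0 -0.13 0" --pt "0 0 -0.22 0" --pt "0 0 -0.24 0" --pt "0 0 -0.24 0"

```text
time_s: 53.65
ee_pos: [0.5994, -0.0386, 0.1385]
tcp_rot: [[-0.992, -0.127, 0.003], [-0.127, 0.992, -0.0], [-0.003, -0.0, -1.0]]
ft_force: [0.4, 0.1, -1.5]
opening: 0.0357
grip_force: 25.0
```

>>> play_rows --pt "0 0 0 0" --pt "0 0 0 0" --pt "0 0 0 0"

```text
time_s: 53.95
ee_pos: [0.5976, -0.0384, 0.1356]
tcp_rot: [[-0.992, -0.127, -0.002], [-0.127, 0.992, -0.0], [0.002, 0.0, -1.0]]
ft_force: [1.0, 0.4, -1.6]
opening: 0.0358
grip_force: 25.0
```

Run:
```python
from h import *
plan((.477,-.3745,.12,.128))
```

```text
t 54.0 at [ 0.5976 -0.0384  0.1356] psi 0.1275 open 0.0358 F [ 1.   0.4 -1.6]
   [0.2706, -0.53, 0.0259, np.float64(-0.0001)] rows>= 4
   [0.2707, -0.53, 0.0259, np.float64(-0.0001)] rows>= 4
```

>>> play_rows --pt "0.068 -0.133 0 0" --pt "0.135 -0.265 0 0" --pt "0.2 -0.4 0 0" --pt "0.271 -0.53 0 0" --pt "0.271 -0.53 0 0"

```text
time_s: 54.45
ee_pos: [0.5338, -0.2154, 0.1364]
tcp_rot: [[-0.993, -0.116, -0.003], [-0.116, 0.993, -0.005], [0.003, -0.004, -1.0]]
ft_force: [0.3, -0.6, -0.9]
opening: 0.0359
grip_force: 25.0
```

>>> play_rows --pt "0.068 -0.133 0.01 0" --pt "0.135 -0.265 0.02 0" --pt "0.2 -0.4 0.03 0" --pt "0.271 -0.53 0.05 0" --pt "0.271 -0.53 0.05 0"

```text
time_s: 54.95
ee_pos: [0.4718, -0.3827, 0.1208]
tcp_rot: [[-0.993, -0.116, -0.004], [-0.116, 0.993, -0.004], [0.004, -0.004, -1.0]]
ft_force: [-0.8, 0.8, -0.4]
opening: 0.0358
grip_force: 25.0
```

>>> play_rows --pt "0 0 0 0" --pt "0 0 0 0" --pt "0 0 0 0" --pt "0 0 0 0"

```text
time_s: 55.35
ee_pos: [0.4786, -0.3729, 0.1218]
tcp_rot: [[-0.992, -0.13, 0.0], [-0.13, 0.992, 0.001], [-0.0, 0.001, -1.0]]
ft_force: [-0.1, 1.0, -1.1]
opening: 0.036
grip_force: 25.0
```

Run:
```python
from see import *
snap('top','t5.png'); im,d,c=load('t5.png'); cv2.imwrite('pics/t5v.png',np.clip(cv2.resize(im[140:330,200:480],(800,543))*1.4,0,255).astype(np.uint8))
plan((.477,-.3745,.0445,.128))
```

```text
t 55.4 at [ 0.4785 -0.3732  0.1219] psi 0.1298 open 0.0354 F [ 0.5  0.8 -1.3]
   [0.0055, -0.0035, 0.258, np.float64(0.0011)] rows>= 2
```

View pics/t5v.png

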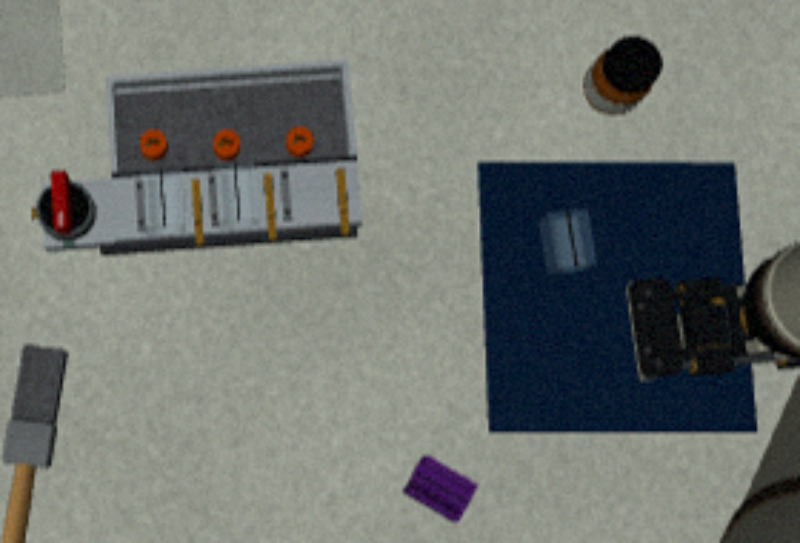

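The tray holds three mounts standing on end at (153,143), (226,143) and (299,141). The knob is open and the empty mould is unmoved at (568,240). I'll place the held mould.

>>> play_rows --pt "0.005 -0.003 0.1 0.001" --pt "0.005 -0.003 0.2 0.001" --pt "0.005 -0.003 0.245 0.001" --pt "0.005 -0.003 0.256 0.001" --pt "0.005 -0.003 0.256 0.001"

```text
time_s: 55.9
ee_pos: [0.4762, -0.375, 0.0451]
tcp_rot: [[-0.992, -0.126, -0.001], [-0.126, 0.992, 0.001], [0.001, 0.001, -1.0]]
ft_force: [0.6, 0.4, -0.7]
opening: 0.0357
grip_force: 25.0
```

>>> play_rows --pt "0 0 0.003 0" --pt "0 0 0.003 0" --pt "0 0 0.003 0"

```text
time_s: 56.2
ee_pos: [0.4767, -0.3758, 0.0446]
tcp_rot: [[-0.992, -0.126, 0.001], [-0.126, 0.992, -0.001], [-0.001, -0.001, -1.0]]
ft_force: [0.5, 1.3, -1.6]
opening: 0.036
grip_force: 25.0
```

>>> play_rows --pt "0 0 0 0" --pt "0 0 0 0" --pt "0 0 0 0" --grip 0.02

```text
time_s: 56.5
ee_pos: [0.4764, -0.3758, 0.0443]
tcp_rot: [[-0.992, -0.126, 0.0], [-0.126, 0.992, -0.0], [-0.0, -0.0, -1.0]]
ft_force: [0.0, -0.4, -0.3]
opening: 0.0468
grip_force: 0.0
```

>>> play_rows --pt "0 0 -0.1 0" --pt "0 0 -0.23 0" --pt "0.1 0 -0.38 0" --pt "0.2 0 -0.5 0" --pt "0.2 0 -0.5 0"

```text
time_s: 57.0
ee_pos: [0.4145, -0.3876, 0.1999]
tcp_rot: [[-0.993, -0.12, 0.005], [-0.12, 0.993, -0.007], [-0.004, -0.007, -1.0]]
ft_force: [0.2, -1.7, -0.5]
opening: 0.0466
grip_force: 0.0
```

>>> play_rows --pt "0 0 0 0" --pt "0 0 0 0"

```text
time_s: 57.2
ee_pos: [0.4172, -0.3821, 0.1932]
tcp_rot: [[-0.992, -0.127, -0.0], [-0.127, 0.992, 0.001], [0.0, 0.001, -1.0]]
ft_force: [-1.0, 0.3, 0.7]
opening: 0.0468
grip_force: 0.0
```

Run:
```python
from see import *
snap('wrist','w14.png'); moulds('w14.png')
plan(f(-.0025,-.0003,.14))
```

```text
c [ 476.2 -376.9] sz [50.3 36. ] yaw 0.125 z 0.0381 amber px 0 pix [275. 260.]
t 57.2 at [ 0.4172 -0.3819  0.1927] psi 0.1275 open 0.0468 F [0.3 0.8 0.4]
   [-0.3766, 0.6406, 0.0878, np.float64(-0.0002)] rows>= 5
   [-0.3768, 0.6405, 0.0878, np.float64(-0.0002)] rows>= 5
```

>>> play_rows --pt "-0.075 0.128 0 0" --pt "-0.15 0.256 0 0" --pt "-0.226 0.384 0 0" --pt "-0.3 0.512 0 0" --pt "-0.377 0.641 0.03 0"

```text
time_s: 57.75
ee_pos: [0.506, -0.1757, 0.1843]
tcp_rot: [[-0.992, -0.127, -0.0], [-0.127, 0.992, 0.0], [0.0, 0.0, -1.0]]
ft_force: [0.9, -1.0, 1.0]
opening: 0.0466
grip_force: 0.0
```

>>> play_rows --pt "-0.075 0.128 0.03 0" --pt "-0.15 0.256 0.06 0" --pt "-0.226 0.384 0.09 0" --pt "-0.3 0.512 0.12 0" --pt "-0.377 0.641 0.145 0"

```text
time_s: 58.25
ee_pos: [0.5924, 0.0297, 0.139]
tcp_rot: [[-0.992, -0.127, -0.004], [-0.127, 0.992, 0.0], [0.004, 0.001, -1.0]]
ft_force: [0.8, -0.6, -0.6]
opening: 0.0466
grip_force: 0.0
```

>>> play_rows --pt "0 0 0 0" --pt "0 0 0 0" --pt "0 0 0 0" --pt "0 0 0 0"

```text
time_s: 58.65
ee_pos: [0.5923, 0.0249, 0.1412]
tcp_rot: [[-0.992, -0.123, -0.001], [-0.123, 0.992, -0.001], [0.001, -0.001, -1.0]]
ft_force: [-0.2, -0.6, -1.0]
opening: 0.0466
grip_force: 0.0
```

Run:
```python
from h import *
plan(f(-.0025,-.0003,.066))
```

```text
t 58.6 at [0.5923 0.0249 0.1412] psi 0.1235 open 0.0466 F [-0.2 -0.6 -1. ]
   [-0.0017, 0.0104, 0.2506, np.float64(-0.0029)] rows>= 2
```

>>> play_rows --pt "-0.0015 0.009 0.1 -0.002" --pt "-0.0015 0.009 0.2 -0.002" --pt "-0.0015 0.009 0.24 -0.002" --pt "-0.0015 0.009 0.248 -0.002" --pt "-0.0015 0.009 0.248 -0.002"

```text
time_s: 59.15
ee_pos: [0.5932, 0.0287, 0.0676]
tcp_rot: [[-0.992, -0.128, 0.0], [-0.128, 0.992, -0.0], [-0.0, -0.0, -1.0]]
ft_force: [0.8, -0.7, 0.3]
opening: 0.0469
grip_force: 0.0
```

>>> play_rows --pt "0 0 0 0" --pt "0 0 0 0" --pt "0 0 0 0" --pt "0 0 0 0" --pt "0 0 0 0" --grip -1 --grip_force 25

```text
time_s: 59.65
ee_pos: [0.5941, 0.0295, 0.0687]
tcp_rot: [[-0.992, -0.129, 0.002], [-0.129, 0.992, 0.0], [-0.002, -0.0, -1.0]]
ft_force: [0.1, -1.0, 6.5]
opening: 0.0357
grip_force: 25.0
```

>>> play_rows --pt "0 0 -0.05 0" --pt "0 0 -0.13 0" --pt "0 0 -0.22 0" --pt "0 0 -0.26 0" --pt "0 0 -0.26 0"

```text
time_s: 60.15
ee_pos: [0.5944, 0.0298, 0.1477]
tcp_rot: [[-0.992, -0.129, 0.004], [-0.129, 0.992, 0.001], [-0.004, 0.0, -1.0]]
ft_force: [0.3, 0.7, -1.4]
opening: 0.0359
grip_force: 25.0
```

>>> play_rows --pt "0 0 0 0" --pt "0 0 0 0" --pt "0 0 0 0"

```text
time_s: 60.45
ee_pos: [0.592, 0.0295, 0.1438]
tcp_rot: [[-0.992, -0.129, -0.003], [-0.129, 0.992, -0.0], [0.003, 0.0, -1.0]]
ft_force: [-0.2, -0.1, -0.9]
opening: 0.0362
grip_force: 25.0
```

Run:
```python
from h import *
plan((.471,-.279,.12,.128))
```

```text
t 60.5 at [0.592  0.0295 0.1438] psi 0.129 open 0.0362 F [-0.2 -0.1 -0.9]
   [0.2661, -0.4839, 0.0397, np.float64(0.0003)] rows>= 4
   [0.2658, -0.484, 0.0397, np.float64(0.0003)] rows>= 4
```

>>> play_rows --pt "0.067 -0.121 0 0" --pt "0.133 -0.242 0 0" --pt "0.2 -0.363 0 0" --pt "0.266 -0.484 0.02 0" --pt "0.266 -0.484 0.02 0"

```text
time_s: 60.95
ee_pos: [0.5285, -0.1323, 0.1379]
tcp_rot: [[-0.993, -0.119, -0.004], [-0.119, 0.993, -0.003], [0.005, -0.003, -1.0]]
ft_force: [0.2, -0.0, -1.5]
opening: 0.0354
grip_force: 25.0
```

>>> play_rows --pt "0.067 -0.121 0.01 0" --pt "0.133 -0.242 0.02 0" --pt "0.2 -0.363 0.04 0" --pt "0.266 -0.484 0.06 0" --pt "0.266 -0.484 0.06 0"

```text
time_s: 61.45
ee_pos: [0.4677, -0.2857, 0.12]
tcp_rot: [[-0.993, -0.119, -0.004], [-0.119, 0.993, -0.003], [0.004, -0.003, -1.0]]
ft_force: [0.2, -0.4, -1.0]
opening: 0.0356
grip_force: 25.0
```

>>> play_rows --pt "0 0 0 0" --pt "0 0 0 0" --pt "0 0 0 0" --pt "0 0 0 0"

```text
time_s: 61.85
ee_pos: [0.4729, -0.2775, 0.1212]
tcp_rot: [[-0.991, -0.131, 0.0], [-0.131, 0.991, 0.0], [-0.0, 0.0, -1.0]]
ft_force: [-1.0, -0.4, -0.8]
opening: 0.0359
grip_force: 25.0
```

Run:
```python
from h import *
plan((.471,-.279,.0455,.128))
```

```text
t 61.9 at [ 0.4729 -0.2775  0.1212] psi 0.1316 open 0.0359 F [-1.  -0.4 -0.8]
   [0.0068, -0.0041, 0.2525, np.float64(0.0023)] rows>= 2
```

>>> play_rows --pt "0.006 -0.004 0.1 0.002" --pt "0.006 -0.004 0.2 0.002" --pt "0.006 -0.004 0.24 0.002" --pt "0.006 -0.004 0.25 0.002" --pt "0.006 -0.004 0.252 0.002"

```text
time_s: 62.35
ee_pos: [0.4704, -0.2796, 0.046]
tcp_rot: [[-0.992, -0.127, -0.001], [-0.127, 0.992, 0.001], [0.001, 0.001, -1.0]]
ft_force: [-1.0, 1.4, 3.0]
opening: 0.0361
grip_force: 25.0
```

>>> play_rows --pt "0 0 0.002 0" --pt "0 0 0.002 0" --pt "0 0 0.002 0"

```text
time_s: 62.65
ee_pos: [0.4705, -0.2796, 0.046]
tcp_rot: [[-0.992, -0.126, -0.0], [-0.126, 0.992, 0.001], [0.0, 0.001, -1.0]]
ft_force: [-3.7, 3.1, 6.1]
opening: 0.036
grip_force: 25.0
```

>>> play_rows --pt "0 0 0 0" --pt "0 0 0 0" --pt "0 0 0 0" --grip 0.02

```text
time_s: 62.95
ee_pos: [0.471, -0.2806, 0.0454]
tcp_rot: [[-0.992, -0.126, 0.001], [-0.126, 0.992, -0.001], [-0.001, -0.001, -1.0]]
ft_force: [-0.1, 0.1, 0.8]
opening: 0.0465
grip_force: 0.0
```

>>> play_rows --pt "0 0 -0.1 0" --pt "0 0 -0.23 0" --pt "0.07 0 -0.38 0" --pt "0.15 0 -0.5 0" --pt "0.15 0 -0.5 0"

```text
time_s: 63.45
ee_pos: [0.4256, -0.2891, 0.2001]
tcp_rot: [[-0.992, -0.122, 0.007], [-0.122, 0.993, -0.005], [-0.006, -0.005, -1.0]]
ft_force: [0.5, 0.2, -0.3]
opening: 0.0467
grip_force: 0.0
```

>>> play_rows --pt "0 0 0 0" --pt "0 0 0 0"

```text
time_s: 63.65
ee_pos: [0.4259, -0.2854, 0.1942]
tcp_rot: [[-0.992, -0.126, -0.001], [-0.126, 0.992, 0.001], [0.001, 0.001, -1.0]]
ft_force: [-1.2, 0.7, -0.5]
opening: 0.047
grip_force: 0.0
```

Run:
```python
from see import *
snap('wrist','w15.png'); moulds('w15.png')
plan(f(-.0035,.0655,.14))
```

```text
c [ 476.5 -376.8] sz [50.9 36.8] yaw 0.127 z 0.0381 amber px 0 pix [175. 239.]
c [ 469.7 -280.7] sz [51.1 36. ] yaw 0.124 z 0.0381 amber px 0 pix [277. 245.]
t 63.7 at [ 0.4258 -0.2852  0.1937] psi 0.1269 open 0.0468 F [ 0.1  0.4 -0.9]
   [-0.3399, 0.5925, 0.0896, np.float64(-0.0004)] rows>= 5
   [-0.3402, 0.5923, 0.0896, np.float64(-0.0004)] rows>= 5
```

>>> play_rows --pt "-0.068 0.118 0 0" --pt "-0.136 0.237 0 0" --pt "-0.2 0.355 0 0" --pt "-0.27 0.474 0.02 0" --pt "-0.34 0.592 0.04 0"

```text
time_s: 64.2
ee_pos: [0.5049, -0.0948, 0.1814]
tcp_rot: [[-0.992, -0.126, -0.002], [-0.126, 0.992, 0.0], [0.002, 0.001, -1.0]]
ft_force: [0.2, 0.0, 0.3]
opening: 0.0468
grip_force: 0.0
```

>>> play_rows --pt "-0.068 0.118 0.03 0" --pt "-0.136 0.237 0.06 0" --pt "-0.2 0.355 0.09 0" --pt "-0.27 0.474 0.12 0" --pt "-0.34 0.592 0.14 0"

```text
time_s: 64.7
ee_pos: [0.5828, 0.0941, 0.1382]
tcp_rot: [[-0.992, -0.127, -0.004], [-0.127, 0.992, -0.0], [0.004, 0.0, -1.0]]
ft_force: [1.0, -1.0, 0.3]
opening: 0.047
grip_force: 0.0
```

>>> play_rows --pt "0 0 0 0" --pt "0 0 0 0" --pt "0 0 0 0" --pt "0 0 0 0" --pt "0 0 0 0"

```text
time_s: 65.2
ee_pos: [0.5834, 0.0905, 0.1411]
tcp_rot: [[-0.992, -0.123, -0.0], [-0.123, 0.992, -0.0], [0.0, -0.0, -1.0]]
ft_force: [-0.2, -0.3, 0.4]
opening: 0.0468
grip_force: 0.0
```

Run:
```python
from h import *
plan(f(-.0035,.0655,.066))
```

```text
t 65.2 at [0.5834 0.0905 0.1411] psi 0.1238 open 0.0468 F [-0.2 -0.3  0.4]
   [-0.0, 0.0091, 0.2502, np.float64(-0.0027)] rows>= 2
```

>>> play_rows --pt "0 0.0085 0.1 -0.002" --pt "0 0.0085 0.2 -0.002" --pt "0 0.0085 0.24 -0.002" --pt "0 0.0085 0.25 -0.002" --pt "0 0.0085 0.25 -0.002"

```text
time_s: 65.7
ee_pos: [0.5835, 0.0941, 0.0664]
tcp_rot: [[-0.992, -0.128, 0.0], [-0.128, 0.992, -0.0], [-0.0, -0.0, -1.0]]
ft_force: [0.3, -0.3, 0.1]
opening: 0.0468
grip_force: 0.0
```

>>> play_rows --pt "0 0 0 0" --pt "0 0 0 0" --pt "0 0 0 0" --pt "0 0 0 0" --pt "0 0 0 0" --grip -1 --grip_force 25

```text
time_s: 66.2
ee_pos: [0.5844, 0.0946, 0.0675]
tcp_rot: [[-0.992, -0.129, 0.002], [-0.129, 0.992, 0.0], [-0.002, 0.0, -1.0]]
ft_force: [-0.2, -0.7, 5.9]
opening: 0.0361
grip_force: 25.0
```

>>> play_rows --pt "0 0 -0.05 0" --pt "0 0 -0.13 0" --pt "0 0 -0.22 0" --pt "0 0 -0.26 0" --pt "0 0 -0.26 0"

```text
time_s: 66.7
ee_pos: [0.5847, 0.0948, 0.1465]
tcp_rot: [[-0.992, -0.129, 0.004], [-0.129, 0.992, 0.001], [-0.004, 0.0, -1.0]]
ft_force: [0.1, -1.0, -1.5]
opening: 0.0359
grip_force: 25.0
```

>>> play_rows --pt "0 0 0 0" --pt "0 0 0 0" --pt "0 0 0 0"

```text
time_s: 67.0
ee_pos: [0.5822, 0.0943, 0.1426]
tcp_rot: [[-0.992, -0.129, -0.003], [-0.129, 0.992, -0.0], [0.003, -0.0, -1.0]]
ft_force: [0.4, 0.2, -1.6]
opening: 0.0361
grip_force: 25.0
```

Run:
```python
from h import *
plan((.575,-.369,.125,.128))
```

```text
t 67.0 at [0.5822 0.0943 0.1426] psi 0.1291 open 0.0361 F [ 0.4  0.2 -1.6]
   [0.1114, -0.7642, 0.0294, np.float64(0.0004)] rows>= 5
   [0.1109, -0.7642, 0.0294, np.float64(0.0004)] rows>= 5
```

>>> play_rows --pt "0.022 -0.153 0 0" --pt "0.044 -0.306 0 0" --pt "0.067 -0.458 0 0" --pt "0.089 -0.61 0 0" --pt "0.111 -0.764 0 0"

```text
time_s: 67.5
ee_pos: [0.579, -0.1386, 0.1432]
tcp_rot: [[-0.992, -0.129, -0.001], [-0.129, 0.992, 0.0], [0.001, 0.001, -1.0]]
ft_force: [0.9, -0.2, -2.5]
opening: 0.0357
grip_force: 25.0
```

>>> play_rows --pt "0.022 -0.153 0 0" --pt "0.044 -0.306 0.01 0" --pt "0.067 -0.458 0.02 0" --pt "0.089 -0.61 0.04 0" --pt "0.111 -0.764 0.06 0"

```text
time_s: 68.0
ee_pos: [0.5756, -0.3701, 0.1248]
tcp_rot: [[-0.992, -0.129, -0.001], [-0.129, 0.992, 0.001], [0.001, 0.001, -1.0]]
ft_force: [1.2, 1.2, 0.3]
opening: 0.0357
grip_force: 25.0
```

>>> play_rows --pt "0 0 0 0" --pt "0 0 0 0" --pt "0 0 0 0" --pt "0 0 0 0" --pt "0 0 0 0"

```text
time_s: 68.5
ee_pos: [0.577, -0.3668, 0.1262]
tcp_rot: [[-0.991, -0.131, 0.0], [-0.131, 0.991, 0.001], [-0.0, 0.001, -1.0]]
ft_force: [0.2, 0.4, -0.5]
opening: 0.0359
grip_force: 25.0
```

Run:
```python
from moulds import *
snap('wrist','w16.png'); moulds('w16.png')
plan((.575,-.369,.0455,.128))
```

```text
c [ 476.5 -376.7] sz [50. 36.] yaw 0.129 z 0.038 amber px 0 pix [283.  73.]
c [ 469.4 -280.6] sz [50.1 37.3] yaw 0.131 z 0.038 amber px 0 pix [436.  83.]
c [ 570.6 -272.9] sz [51.2 37. ] yaw 0.161 z 0.038 amber px 0 pix [407. 233.]
t 68.5 at [ 0.5769 -0.3671  0.1262] psi 0.1313 open 0.0355 F [-0.1 -0.3 -1.3]
   [0.007, -0.0054, 0.2692, np.float64(0.0021)] rows>= 2
```

>>> play_rows --pt "0.006 -0.005 0.1 0.002" --pt "0.006 -0.005 0.2 0.002" --pt "0.006 -0.005 0.255 0.002" --pt "0.006 -0.005 0.267 0.002" --pt "0.006 -0.005 0.269 0.002"

```text
time_s: 69.05
ee_pos: [0.5746, -0.3698, 0.0453]
tcp_rot: [[-0.992, -0.126, -0.001], [-0.126, 0.992, 0.001], [0.001, 0.001, -1.0]]
ft_force: [0.5, -0.1, -1.8]
opening: 0.0363
grip_force: 25.0
```

>>> play_rows --pt "0 0 0.003 0" --pt "0 0 0.003 0" --pt "0 0 0.003 0"

```text
time_s: 69.35
ee_pos: [0.5752, -0.3703, 0.0451]
tcp_rot: [[-0.992, -0.126, 0.001], [-0.126, 0.992, -0.0], [-0.001, -0.0, -1.0]]
ft_force: [0.4, 0.5, 1.5]
opening: 0.036
grip_force: 25.0
```

>>> play_rows --pt "0 0 0 0" --pt "0 0 0 0" --pt "0 0 0 0" --grip 0.02

```text
time_s: 69.65
ee_pos: [0.5745, -0.3706, 0.0445]
tcp_rot: [[-0.992, -0.125, 0.0], [-0.125, 0.992, -0.0], [-0.0, -0.0, -1.0]]
ft_force: [-0.2, 0.8, 0.9]
opening: 0.0468
grip_force: 0.0
```

>>> play_rows --pt "0 0 -0.1 0" --pt "0 0 -0.23 0" --pt "0.1 0 -0.38 0" --pt "0.2 0 -0.53 0" --pt "0.35 0.05 -0.6 0"

```text
time_s: 70.15
ee_pos: [0.4779, -0.3722, 0.2242]
tcp_rot: [[-0.992, -0.126, 0.006], [-0.126, 0.992, -0.005], [-0.005, -0.005, -1.0]]
ft_force: [-0.4, -0.9, 0.8]
opening: 0.0472
grip_force: 0.0
```

>>> play_rows --pt "0 0 -0.05 0" --pt "0 0 -0.05 0" --pt "0 0 -0.05 0"

```text
time_s: 70.45
ee_pos: [0.4772, -0.3698, 0.2353]
tcp_rot: [[-0.992, -0.126, 0.001], [-0.126, 0.992, -0.0], [-0.001, -0.0, -1.0]]
ft_force: [-0.3, 0.5, -1.0]
opening: 0.047
grip_force: 0.0
```

Run:
```python
from see import *
from amb import *
snap('wrist','w17.png'); moulds('w17.png'); amb('t6.png')
z=np.load('pics/t6.png.npz'); P=cloud(z['d'],z); hsv=cv2.cvtColor(z['im'],cv2.COLOR_BGR2HSV)
np.savez('pics/t6.png.npz',**z); cv2.imwrite('pics/t6v.png',np.clip(cv2.resize(z['im'][140:330,120:480],(800,422))*1.4,0,255).astype(np.uint8))
im,d,c=load('t6.png')
X,Y,Z=P[...,0],P[...,1],P[...,2]
m=(Y>.24)&(Y<.48)&(X>.36)&(X<.66)&(Z>.03)&(Z<.07)&(hsv[...,0]>95)&(hsv[...,0]<130)&(hsv[...,1]>120)
print('rod blue',P[m].mean(0)); plan()
```

```text
c [ 476.6 -377. ] sz [50.3 35.7] yaw 0.131 z 0.0381 amber px 0 pix [271. 188.]
c [ 469.7 -280.8] sz [50.7 36.6] yaw 0.129 z 0.0381 amber px 0 pix [364. 193.]
c [ 574.8 -371.5] sz [51.2 35.9] yaw 0.129 z 0.0381 amber px 0 pix [265. 273.]
c [ 551.5 -264.8] sz [15.4 13. ] yaw 0.209 z 0.0379 amber px 0 pix [364. 264.]
[305. 189.] 43 z 0.031 fix [np.float64(0.0467), np.float64(-0.0628)]
[253. 190.] 47 z 0.031 fix [np.float64(0.0546), np.float64(0.0722)]
[279. 190.] 43 z 0.031 fix [np.float64(0.049), np.float64(0.0045)]
rod blue [0.47540896 0.35186431 0.05497724]
t 70.5 at [ 0.4769 -0.3692  0.2339] psi 0.1274 open 0.0471 F [ 0.3 -0.  -0.8]
```

View pics/t6v.png

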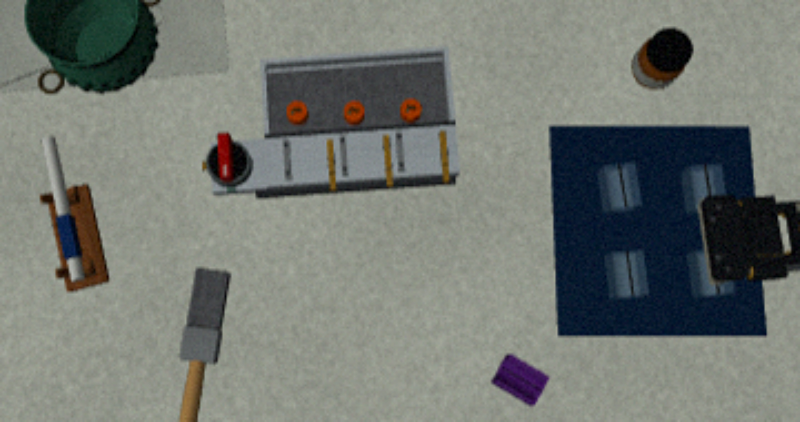

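The picture shows four empty moulds flat on the mat at about (620,187), (705,185), (627,273) and (712,273), and three mounts in the tray at (297,111), (354,111) and (411,109). The rod is in its rest at (62,210), the knob is open at (225,157), and the vessel, jar and brush are untouched. I'm handing in.

```bash
python3 -c "
from workcell import bot
print(bot.close_job())"
```

```text
the job is handed in; nothing more can be done
None
```

The job is handed in at about 70 s, with no verdict returned: the last pictures show all three mounts in the tray, the rod in its rest, the knob open, all four moulds flat on the mat, and the vessel, jar and brush not moved.

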